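Refit the field lens, spacer and diffuser in a microscope's lamp collar

TASK

Put the cleaned lamp optics back into the slotted collar on top of the microscope foot: first the field lens, domed side up as it lies, then the open spacer ring, then the flat diffuser on top. Lower each one all the way down onto what is below it before letting go, never dropping it in, so that all three lie flat and fully home, and leave the eyepiece, screwdriver and phone where they are.

Things in the scene. Friction and masses are not known exactly. Their poses are not given: they have to be found in the camera images.
- collar_seat (a point): Centre of the flat seat (47 mm across, 61 mm above the bench) at the bottom of the collar's bore (52.5 mm). z: up along the bore; y: through both finger slots. The collar is two upright dark steel quarter-round walls, 4.5 mm thick, on the +x and -x sides of this point, rising 34 mm above the seat, with a 1.5 mm bevel inside the top edge.
- collar_rim (a point): Centre of the collar's mouth, 34 mm above collar_seat (95 mm above the bench), same axes. Between the walls, on the +y and -y sides, are two finger slots 37 mm wide, open at the top and outward, cut down to the collar's round body (69 mm across), 4 mm below the seat: fingers holding a ring across the y direction can go down with it to the seat.
- foot: White microscope foot, fixed, turned anew each time; 255 mm (x) by 160 mm (y), top 45 mm above the bench, arm unbolted. It carries the collar. Origin on the bench directly below collar_seat, axes as there; the foot reaches 125 mm from it to -x, 130 mm to +x. Highest thing besides the collar: arm pad with dowel, 63 to 125 mm to +x, up to 61 mm above the bench.
- mat: Blue bench mat, fixed, 250 x 270 mm, 3 mm thick, on which the three optics lie at the start, in any order. Origin at the centre of its underside.
- lens_center (a point): Field lens: clear convex glass in a round aluminium cell. Outside diameter 50 mm, rim 12 mm high; the glass dome (35 mm across) rises 4 mm above the rim. Point on its axis, half-way up the rim (6 mm above its underside); z points to the domed side, up at the start. 55 g. Goes in first, straight on the seat: there this point is 6 mm above collar_seat.
- lens: The same field lens; origin at the centre of its flat underside.
- spacer_center (a point): Spacer: plain open aluminium ring, outside diameter 50 mm, hole 41 mm, 12 mm high, same either way up. Point at its centre, 6 mm above its underside. 25 g. Goes in second, on the rim of the lens cell, around the dome: there this point is 18 mm above collar_seat.
- spacer: The same spacer; origin at the centre of its underside.
- diffuser_center (a point): Diffuser: flat opal white glass in an aluminium rim, a disc 50 mm in diameter and 8 mm thick. Point at its centre, 4 mm above its underside. 35 g. Goes in last, on the spacer: there this point is 28 mm above collar_seat and its top is 2 mm below the collar's rim.
- diffuser: The same diffuser; origin at the centre of its underside.
- eyepiece_mid (a point): Bystander: black and steel microscope eyepiece standing on the bench, 41 mm in diameter, 56 mm high; point at mid-height. Not to be moved.
- screwdriver_grip (a point): Bystander: screwdriver, 160 mm long, lying on the bench; point on its handle. Not to be moved.
- phone: Bystander: mobile phone lying flat, 75 x 155 x 9 mm; origin at the centre of its underside. Not to be moved.

How it is judged (in metres and radians):
On the way, in this order (a step that is already met when the one before it is completed fails the run):
1. the field lens lies flat and fully home in the collar, on the seat (horizontal distance between lens_center and collar_seat below 0.003 m and z of lens_center in the frame of collar_seat between 0.004 and 0.008 m and angle between lens_center's own z axis and vertical below 0.08 rad), for 0.2 s.
2. the spacer ring lies flat and fully home in the collar, on the lens cell (horizontal distance between spacer_center and collar_seat below 0.003 m and z of spacer_center in the frame of collar_seat between 0.016 and 0.02 m and angle between the z axis of spacer_center and the z axis of collar_seat, either way round below 0.08 rad), for 0.2 s.
3. the diffuser lies flat and fully home in the collar, on the spacer (horizontal distance between diffuser_center and collar_seat below 0.003 m and z of diffuser_center in the frame of collar_seat between 0.026 and 0.03 m and angle between the z axis of diffuser_center and the z axis of collar_seat, either way round below 0.08 rad), for 0.2 s.
At the end, for the whole second after the job is handed in: In the collar, from the bottom up, lie the field lens (dome up), the spacer ring and the diffuser, each within 3 mm of the bore's axis, within 2 mm of its full depth, flat to within 0.08 rad (about 4.5 degrees) and at rest (all of step 1 and all of step 2 and all of step 3 and linear speed of each of lens, spacer, diffuser below 0.02 m/s); the robot touches nothing.
It fails at once if the field lens is let go while more than 10 mm above its place in the collar (dropped in) (horizontal distance between lens_center and collar_seat below 0.025 m and z of lens_center in the frame of collar_seat above 0.016 m and contact force between the fingers and lens below 0.02 N).
It fails at once if the spacer ring is let go while more than 10 mm above its place in the collar (dropped in) (horizontal distance between spacer_center and collar_seat below 0.025 m and z of spacer_center in the frame of collar_seat above 0.028 m and contact force between the fingers and spacer below 0.02 N).
It fails at once if the diffuser is let go while more than 10 mm above its place in the collar (dropped in) (horizontal distance between diffuser_center and collar_seat below 0.025 m and z of diffuser_center in the frame of collar_seat above 0.038 m and contact force between the fingers and diffuser below 0.02 N).
It fails at once if the eyepiece, the screwdriver or the phone is shifted by more than 30 mm (distance of any of eyepiece_mid, screwdriver_grip, phone from where it was at the start of the episode above 0.03 m).
It also fails if it takes over 69 s, if anything falls off the work surface, if the arm or the gripper's body presses on something with over 40 N, if the wrist force passes 120 N, or if a joint passes its speed limit or range.

ROBOT

A 6-joint arm with a two-finger parallel gripper is mounted at the origin on the work surface. World frame = base frame: x ahead of the robot, y to its left, z up, the work surface at z = 0. Lengths are in mm, angles in degrees, forces in N, time in s.
With the tool pointing down it reaches from about 350 to 850 mm from the base axis. Payload 8.1 kg.
Tool frame: the origin (TCP) lies on the centre line of the jaws, within the pads' length; the fingertips stand 11 mm ahead of it and the grasp point (between the pads) lies 8 mm behind it; z points along the fingers, y is the direction in which the jaws open and shut (so a half turn about z gives the same grasp; the last joint's range is limited). The gripper opens to 85 mm and grips with 20 to 120 N. Pads are 22 mm wide; open, the fingers measure 114 mm over their backs; the gripper's body (76 mm by 85 mm) begins 54 mm behind the grasp point. The pads swing forward as they close: fully open they stand 13 mm farther back than shut.
Start: joints at [-69.523, 7.471, 85.268, -0, 87.261, -4.893], TCP at [257.102, -542.129, 242.292] pointing down, gripper open.
Joint ranges: [-169.43, 169.43], [-51.17, 129.36], [1.28, 143.12], [-76.62, 256.62], [0, 156.53], [-152.29, 152.29]. Speed limits (degrees/s): [136.94, 136.94, 159.86, 180, 180, 180].

INTERFACE

Orientations are given as [roll, pitch, yaw] about the fixed x, y, z axes, in that order (R = Rz(yaw) Ry(pitch) Rx(roll)).
In Python, from bench import telemetry, viewer, r gives the robot as it stands.
- The arm moves only by the shell command python3 -m inch 'ROWS' [FORCE]. ROWS is JSON, a list of rows, each a list of 3 entries, a list of its own where there are three numbers: the shift along the tool's x, y, z in cm, then the turn, a rotation vector about the tool's x, y, z in rad, then the opening, from 0 (shut) to 1 (fully open). A call has 1 to 20 rows; each row is the pose to reach, as a shift and turn from the pose commanded when the call began, along the tool's axes at that moment; what a row does not reach only later rows make up. A row lasts 1/10 s, in which the tool goes at most 50 mm and 8.59 degrees, less where a joint would pass 70% of its speed; a pose out of reach is approached as far as the arm can. A call with a gripper value outside its range is refused whole. The fingers move at their own pace and stop on an object; FORCE is the grip in N (left out, the last holds). Time passes only in rows, so rows that repeat a pose let the fingers close. It gives the time, the measured TCP pose, the force and the opening at its end, in the units of the state.
- telemetry.sense(): the state, without advancing time (a new reading comes with each control period).
- viewer.snapshot(name): name is "scene" or "top" or "wrist"; returns the picture (480x640x3 uint8, red, green, blue); there is no depth.
- viewer.camera_model(name): a dict with "fx", "fy", "cx", "cy" (pixels), "cam_to_world" (4x4, takes a point from camera to world coordinates); the wrist camera has in their place "mount" (4x4, takes a point from camera to tool coordinates, whose origin is the TCP and whose axes are the flange's). Camera axes: x right, y down, z forward; pixel columns grow to the right and rows downward; lengths in mm; the calibration is good to about 2 mm. The wrist camera is an equidistant fisheye: a pixel r from the principal point sees the ray r / f radians off the axis. A picture is of the moment at which its call begins: read the wrist's pose just before it. camera_model takes no time and is no camera call.
- r.hand_in(): hands the job in, once; it reports no verdict.
The state is a dict: "time": time; "joint_pos": joint angles; "qd": joint speeds; "joint_efforts": joint torques, N m; "tool_pos": TCP position; "tcp_rot": TCP orientation; "ft_force": force on the tool from outside, world axes, zero at the start; "wrist_torque": the same for the moment, N m; "finger_gap": finger opening in mm.
Only numpy, scipy, OpenCV 4.12 (cv2) and the standard library are available. Lean on these libraries where they do the work, as an engineer would, in place of code of your own. Each camera call takes 0.05 s, during which the arm holds its last target.

## Working session

There is one attempt and no reset: what is moved stays moved. The work goes in short steps, Python scripts to look and compute and a shell command to move; the robot and the scene stay as the last step left them, time stands still between calls to the robot, and variables do not carry over. Pictures are saved under pics/ and viewed, and the job is handed in when it is done.

```bash
ls; mkdir -p pics
python3 - <<'E'
from bench import telemetry, viewer, r
import cv2
s=telemetry.sense();print(s)
for n in("scene","top","wrist"):
    print(n,viewer.camera_model(n))
    cv2.imwrite(f"pics/{n}0.png",viewer.snapshot(n)[:,:,::-1])
E
```

```text
pics
{'time': 0.0, 'joint_pos': array([-6.95212674e+01,  7.51566777e+00,  8.53314606e+01, -2.77583400e-04,
        8.72615064e+01, -4.89196518e+00]), 'qd': array([ 0.01162896, -0.0762589 ,  0.00874891,  0.03347777,  0.01024254,
        0.01121535]), 'joint_efforts': array([-3.42043886e-04, -5.69400001e+01, -5.00559032e+01, -1.33652488e-04,
        1.46425003e-02, -4.11229962e-05]), 'tool_pos': array([ 256.92111778, -541.60559545,  241.21767769]), 'tcp_rot': array([-1.79891737e+02, -8.98783241e-03,  2.53707028e+01]), 'ft_force': array([-0.06301318, -0.16891915, -0.96816282]), 'wrist_torque': array([ 0.0011157 ,  0.00384749, -0.0231478 ]), 'finger_gap': 85.4256788916818}
scene {'fx': 557.7417252553349, 'fy': 557.7417252553349, 'cx': 314.76650011090334, 'cy': 235.12628684082242, 'cam_to_world': array([[-2.51311744e-01,  7.88844254e-01, -5.60862862e-01,
         1.45076907e+03],
       [ 9.67814777e-01,  2.12763956e-01, -1.34410031e-01,
         2.25036181e+02],
       [ 1.33028207e-02, -5.76590185e-01, -8.16925207e-01,
         1.29810086e+03],
       [ 0.00000000e+00,  0.00000000e+00, 
[... 270 characters left out ...]
04e-01,  1.33202811e-01, -3.04505526e-02,
         1.71361575e+01],
       [ 1.77589365e-03, -2.10283874e-01, -9.77638757e-01,
         1.04179507e+03],
       [ 0.00000000e+00,  0.00000000e+00,  0.00000000e+00,
         1.00000000e+00]])}
wrist {'fx': 371.64829954431775, 'fy': 371.64829954431775, 'cx': 316.37896906828223, 'cy': 246.2101873472915, 'mount': array([[ 9.66698794e-04, -9.49748533e-01, -3.13012444e-01,
         8.01858377e+01],
       [ 9.99999509e-01,  8.50186123e-04,  5.08718744e-04,
        -3.80354227e-01],
       [-2.17036044e-04, -3.13012782e-01,  9.49748888e-01,
        -1.31650952e+02],
       [ 0.00000000e+00,  0.00000000e+00,  0.00000000e+00,
         1.00000000e+00]])}
```

View pics/scene0.png

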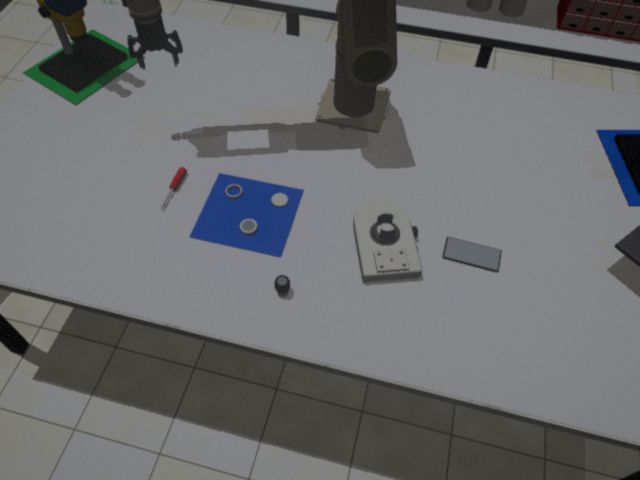

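View pics/top0.png

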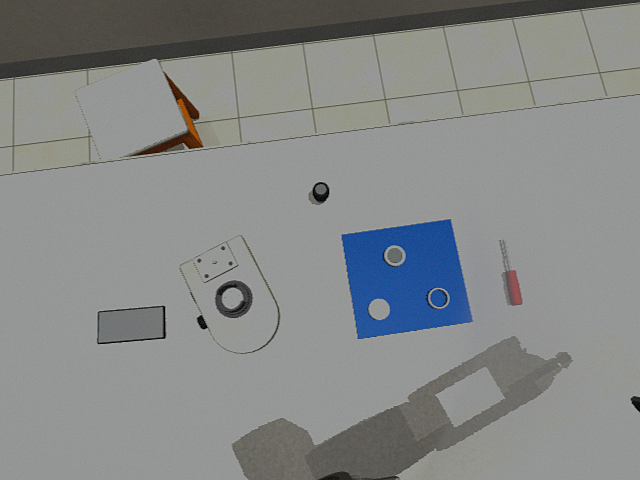

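View pics/wrist0.png

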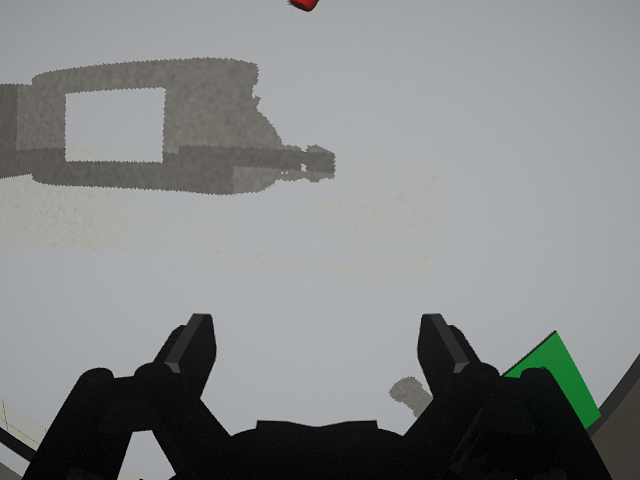

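The top view shows the lens near (395,256), the spacer near (438,298), the diffuser near (379,309) and the collar near (233,299). I'll enlarge these for measurement.

```bash
cat > h.py <<'E'
import numpy as np, cv2
from bench import telemetry, viewer, r
from scipy.spatial.transform import Rotation as Rot
def T_tool(s):
    T=np.eye(4);T[:3,:3]=Rot.from_euler('xyz',s['tcp_rot'],degrees=True).as_matrix();T[:3,3]=s['tool_pos'];return T
def ray(name,u,v,s=None):
    m=viewer.camera_model(name)
    x=(u-m['cx'])/m['fx'];y=(v-m['cy'])/m['fy']
    if name=='wrist':
        th=np.hypot(x,y);d=np.array([x/th*np.sin(th),y/th*np.sin(th),np.cos(th)]);C=T_tool(s)@m['mount']
    else:
        d=np.array([x,y,1.]);C=m['cam_to_world']
    return C[:3,3],C[:3,:3]@d
def at(name,u,v,z,s=None):
    o,d=ray(name,u,v,s);return (o+d*(z-o[2])/d[2])[:2]
def proj(name,P,s=None):
    m=viewer.camera_model(name)
    C=T_tool(s)@m['mount'] if name=='wrist' else m['cam_to_world']
    p=np.linalg.inv(C)@np.append(P,1);p=p[:3]
    if name=='wrist':
        rr=np.hypot(p[0],p[1]);th=np.arctan2(rr,p[2]);k=th/rr
        return m['cx']+m['fx']*k*p[0],m['cy']+m['fy']*k*p[1]
    return m['cx']+m['fx']*p[0]/p[2],m['cy']+m['fy']*p[1]/p[2]
def crop(img,x0,y0,x1,y1,k,fn):
    c=cv2.resize(img[y0:y1,x0:x1],None,fx=k,fy=k,interpolation=cv2.INTER_CUBIC);cv2.imwrite(fn,c)
E
python3 - <<'E'
from h import *
t=cv2.imread('pics/top0.png');crop(t,340,215,475,345,6,'pics/tA.png') ;crop(t,175,230,285,355,5,'pics/tB.png')
for n,u,v,z in [('lens',395,256,15),('spacer',438,298,15),('diff',379,309,11),('collar',233,299,80)]: print(n,at('top',u,v,z))
E
```

```text
lens [ 582.27004409 -180.51212722]
spacer [ 470.9039206  -262.40659514]
diff [ 464.80550232 -123.26101881]
collar [525.59732037 196.44225719]
```

View pics/tA.png

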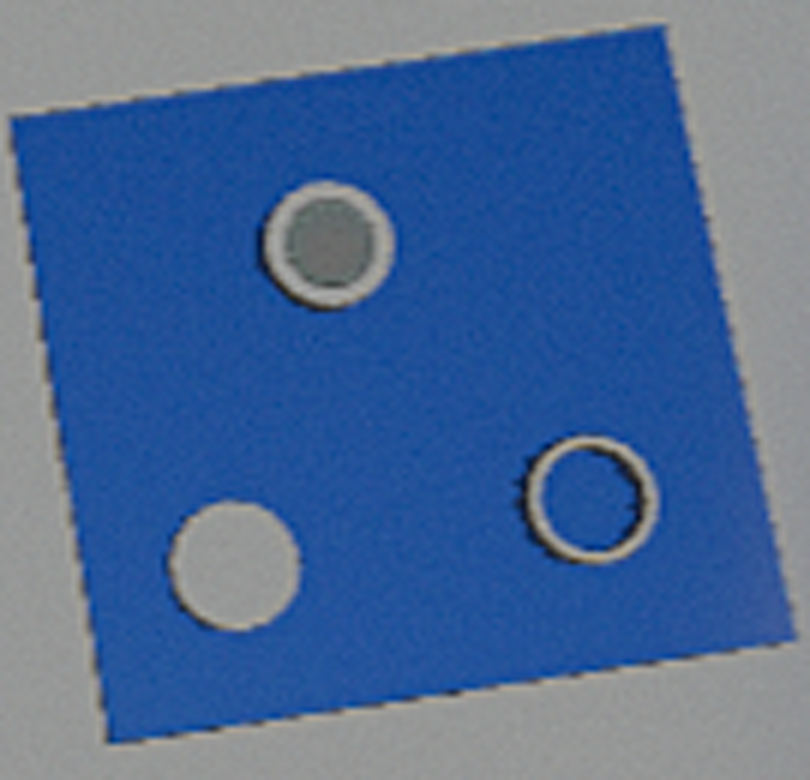

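View pics/tB.png

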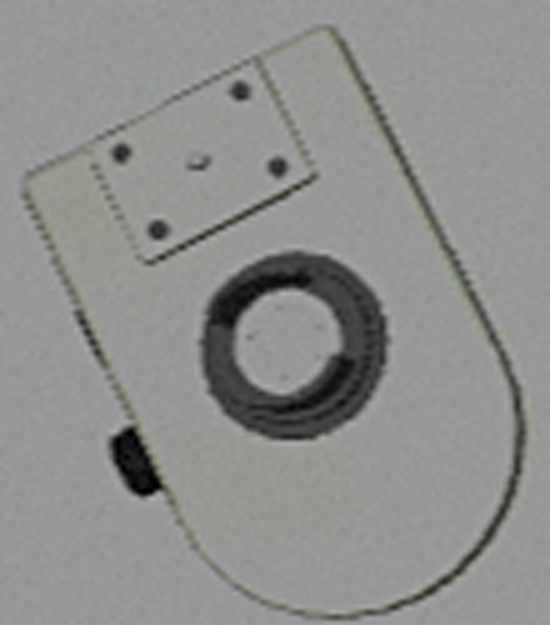

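Run:
```python
from h import *
full=lambda x,y,k,x0,y0:((x+.5)/k-.5+x0,(y+.5)/k-.5+y0)
B=lambda x,y:full(x,y,5,175,230)
a=at('top',*B(25,180),45);b=at('top',*B(328,27),45);d=b-a
print('endedge',a,b,np.linalg.norm(d),'y-axis dir deg',np.degrees(np.arctan2(*(a-b)[::-1])))
c=at('top',*B(340,35),45);e=at('top',*B(470,290),45);print('xaxis from right side',np.degrees(np.arctan2(*(c-e)[::-1])))
# collar: body disc outer dia 69 at z=57..; outer ellipse
print('collar outer', at('top',*B(293,346),75), 'rim?')
A=lambda x,y:full(x,y,6,340,215)
for n,x,y,z in [('lens',329,243,15),('spacer',594,498.5,15),('diff',236,565,11)]: print(n,at('top',*A(x,y),z))
m=[at('top',*A(x,y),3) for x,y in [(10,117),(665,25),(795,638),(108,743)]]
print('mat',[np.linalg.norm(m[i]-m[i-1]) for i in range(4)],np.mean(m,0))
s=cv2.imread('pics/scene0.png');crop(s,345,190,430,285,7,'pics/sB.png');crop(s,185,170,310,260,6,'pics/sA.png')
```

```text
endedge [622.27692371 316.57152585] [675.03480549 172.48634345] 153.44032676401426 y-axis dir deg 110.11058750493137
xaxis from right side 20.256607505580746
collar outer [526.57499352 196.90149115] rim?
lens [ 584.6361894  -179.52083565]
spacer [ 471.47769038 -263.89467504]
diff [ 465.39903947 -123.16351041]
mat [np.float64(249.584732465198), np.float64(269.26252608429706), np.float64(248.4032469350606), np.float64(269.39900042104506)] [ 531.63400638 -198.54843838]
```

View pics/sB.png

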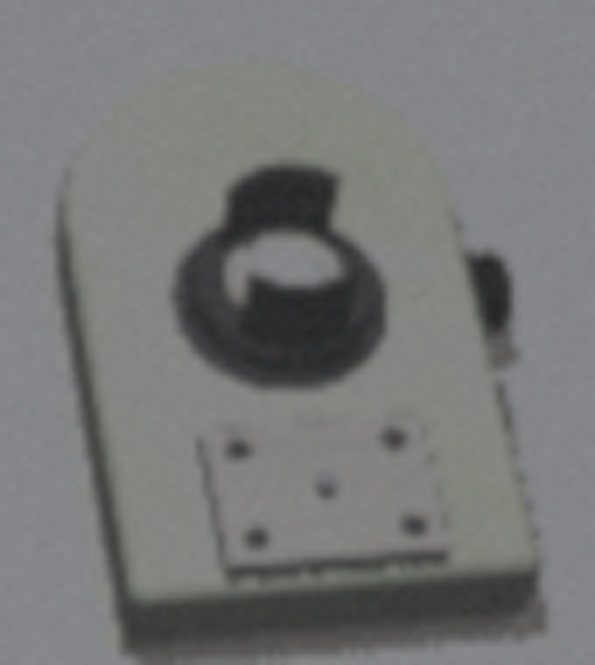

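View pics/sA.png

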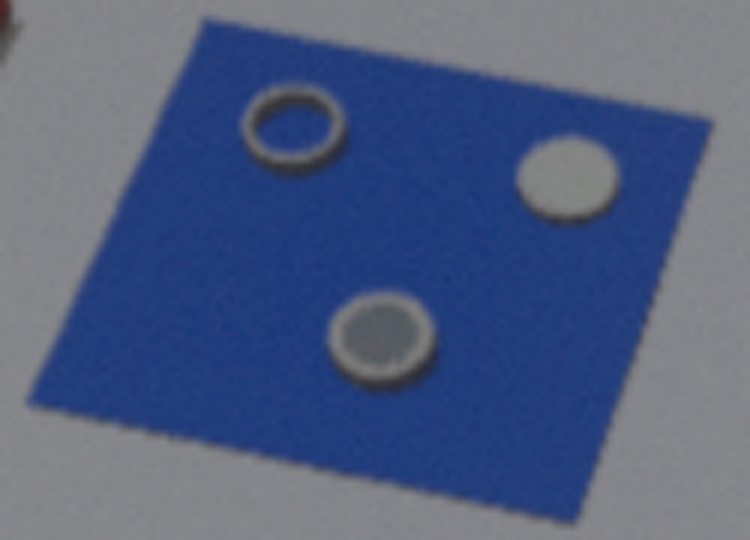

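```bash
cat >> h.py <<'E'
def go(x,y,z,yaw=20.2):
    s=telemetry.sense();T=T_tool(s);R=T[:3,:3]
    Rt=Rot.from_euler('xyz',[180,0,yaw],degrees=True).as_matrix()
    print('t',round(s['time'],2),'pos',s['tool_pos'].round(1),'rot',s['tcp_rot'].round(2),'gap',round(s['finger_gap'],1),'F',s['ft_force'].round(1))
    print('shift cm',(R.T@(np.array([x,y,z])-s['tool_pos'])/10).round(2),'rotvec',Rot.from_matrix(R.T@Rt).as_rotvec().round(3))
E
python3 -c "
from h import *
go(584.6,-179.5,115)"
```

```text
t 0.15 pos [ 256.9 -541.8  241.5] rot [-1.7992e+02 -1.0000e-02  2.5370e+01] gap 85.5 F [-0.3  1.  -0.4]
shift cm [ 45.12 -18.68  12.68] rotvec [-0.001 -0.     0.09 ]
```

```bash
python3 -m inch '[[[45.1,-18.7,4],[0,0,0.09],1],[[45.1,-18.7,4],[0,0,0.09],1],[[45.1,-18.7,4],[0,0,0.09],1],[[45.1,-18.7,4],[0,0,0.09],1],[[45.1,-18.7,4],[0,0,0.09],1],[[45.1,-18.7,4],[0,0,0.09],1],[[45.1,-18.7,4],[0,0,0.09],1],[[45.1,-18.7,4],[0,0,0.09],1],[[45.1,-18.7,4],[0,0,0.09],1],[[45.1,-18.7,4],[0,0,0.09],1],[[45.1,-18.7,12.6],[0,0,0.09],1],[[45.1,-18.7,12.6],[0,0,0.09],1],[[45.1,-18.7,12.6],[0,0,0.09],1],[[45.1,-18.7,12.6],[0,0,0.09],1],[[45.1,-18.7,12.6],[0,0,0.09],1],[[45.1,-18.7,12.6],[0,0,0.09],1],[[45.1,-18.7,12.6],[0,0,0.09],1],[[45.1,-18.7,12.6],[0,0,0.09],1]]'
python3 - <<'E'
from h import *
go(584.6,-179.5,115)
s=telemetry.sense();im=viewer.snapshot('wrist');cv2.imwrite('pics/w1.png',im[:,:,::-1]);go(584.6,-179.5,115)
print(proj('wrist',[584.6,-179.5,15],s))
E
```

```text
time: 1.95
tool_pos: [585.1, -180.4, 117.7]
tcp_rot: [179.9, -0.1, 20.2]
ft_force: [0.2, 0.2, 0.1]
finger_gap: 85.3
t 1.95 pos [ 585.1 -180.4  117.7] rot [ 1.7992e+02 -9.0000e-02  2.0190e+01] gap 85.3 F [0.2 0.2 0.1]
shift cm [-0.02 -0.1   0.27] rotvec [ 0.001 -0.002 -0.   ]
t 2.0 pos [ 584.9 -180.2  117.3] rot [ 1.7995e+02 -6.0000e-02  2.0200e+01] gap 85.3 F [-0.4  0.5  0.2]
shift cm [-0.   -0.08  0.23] rotvec [ 0.001 -0.001 -0.   ]
(np.float64(315.00117874719894), np.float64(250.85081755982083))
```

View pics/w1.png

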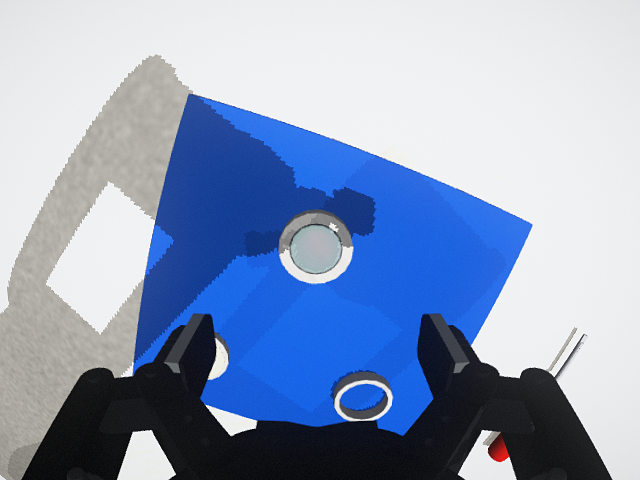

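Run:
```python
from h import *
t=cv2.imread('pics/w1.png');crop(t,265,200,365,300,6,'pics/w1c.png')
```

```text
(no output)
```

View pics/w1c.png

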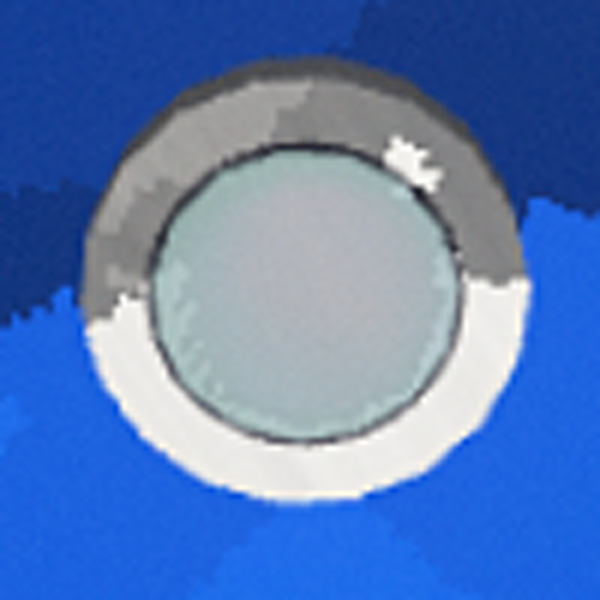

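Run:
```python
from h import *
s={'tool_pos':np.array([585.1,-180.3,117.6]),'tcp_rot':np.array([179.92,-.08,20.19])}
for u,v in [(265+305.5/6-.4,200+290.5/6-.4)]:
    p=at('wrist',u,v,15,s);print(p)
go(*p,40)
go(*p,16)
```

```text
[ 586.5912135  -179.04519378]
t 2.0 pos [ 584.9 -180.2  117.3] rot [ 1.7995e+02 -6.0000e-02  2.0200e+01] gap 85.3 F [-0.4  0.5  0.2]
shift cm [ 0.19 -0.06  7.73] rotvec [ 0.001 -0.001 -0.   ]
t 2.0 pos [ 584.9 -180.2  117.3] rot [ 1.7995e+02 -6.0000e-02  2.0200e+01] gap 85.3 F [-0.4  0.5  0.2]
shift cm [ 0.19 -0.06 10.13] rotvec [ 0.001 -0.001 -0.   ]
```

```bash
python3 -m inch '[[[0.22,0,5],[0,0,0],0.74],[[0.22,0,8],[0,0,0],0.74],[[0.22,0,9.2],[0,0,0],0.74],[[0.22,0,10.1],[0,0,0],0.74],[[0.22,0,10.1],[0,0,0],0.74],[[0.22,0,10.1],[0,0,0],0.74],[[0.22,0,10.1],[0,0,0],0.74]]' 30
python3 - <<'E'
from h import *
cv2.imwrite('pics/w2.png',viewer.snapshot('wrist')[:,:,::-1]);go(586.6,-179,15)
E
```

```text
time: 2.7
tool_pos: [588.0, -179.8, 17.4]
tcp_rot: [179.9, -0.1, 20.2]
ft_force: [0.1, 0.1, -0.3]
finger_gap: 63.3
t 2.75 pos [ 587.8 -179.7   17.2] rot [ 1.7989e+02 -1.2000e-01  2.0220e+01] gap 63.2 F [-0.1  0.7 -0.4]
shift cm [-0.09 -0.11  0.21] rotvec [ 0.002 -0.002  0.   ]
```

View pics/w2.png

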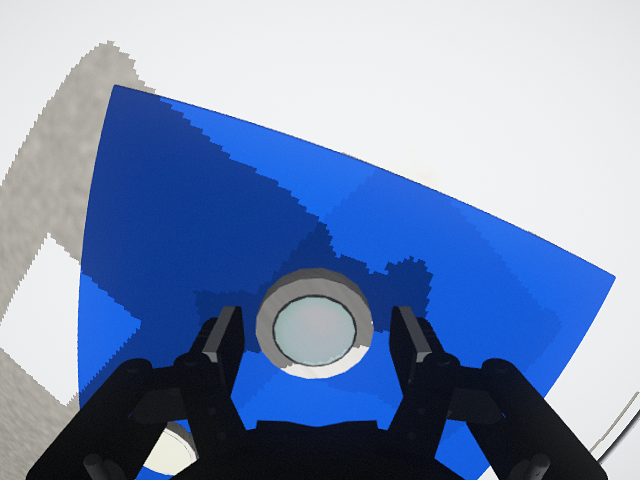

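Run:
```python
from h import *
t=cv2.imread('pics/w2.png');crop(t,190,240,450,400,3,'pics/w2c.png')
s=telemetry.sense();T=T_tool(s)
for p in [(0,0,0),(0,0,2.2),(0,0,-8),(11,32,0),(-11,32,0),(11,32,5),(-11,32,5)]:
    print(p,np.round(proj('wrist',(T@np.append(p,1))[:3],s),1))
```

```text
(0, 0, 0) [317.  331.1]
(0, 0, 2.2) [317.  328.4]
(0, 0, -8) [317.  341.6]
(11, 32, 0) [396.1 306.8]
(-11, 32, 0) [391.2 351.6]
(11, 32, 5) [393.8 301.3]
(-11, 32, 5) [389.3 345.3]
```

View pics/w2c.png

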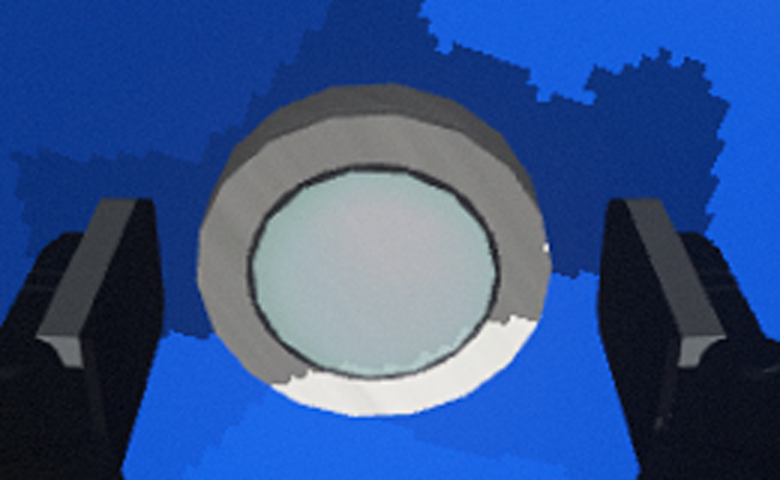

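```bash
python3 -m inch '[[[0,0.05,0.1],[0,0,0],0.74],[[0,0.05,0.2],[0,0,0],0.74],[[0,0.05,0.2],[0,0,0],0.74],[[0,0.05,0.2],[0,0,0],0.74]]'
python3 -c "
from h import *
go(586.6,-179,15)"
```

```text
time: 3.15
tool_pos: [586.6, -179.6, 13.3]
tcp_rot: [-180.0, 0.0, 20.2]
ft_force: [0.2, -0.4, -0.7]
finger_gap: 63.5
t 3.15 pos [ 586.6 -179.6   13.3] rot [-1.7999e+02  1.0000e-02  2.0210e+01] gap 63.5 F [ 0.2 -0.4 -0.7]
shift cm [ 0.02 -0.06 -0.17] rotvec [-0.  0.  0.]
```

```bash
python3 -m inch '[[[0.05,0,-0.1],[0,0,0],0.74],[[0.05,0,-0.1],[0,0,0],0.74],[[0.05,0,-0.1],[0,0,0],0.74]]'
python3 - <<'E'
from h import *
go(586.6,-179,15)
s=telemetry.sense()
t=viewer.snapshot('wrist')[:,:,::-1];crop(t,220,240,420,390,4,'pics/w3c.png')
T=T_tool(s)
for p in [(0,0,0),(1,0,-.7),(0,0,-.7)]:
    print(p,np.round(proj('wrist',(T@np.append(p,1))[:3],s),1))
E
```

```text
time: 3.45
tool_pos: [587.3, -179.5, 14.4]
tcp_rot: [180.0, -0.0, 20.2]
ft_force: [-0.3, 0.1, 0.5]
finger_gap: 63.0
t 3.45 pos [ 587.3 -179.5   14.4] rot [ 1.7999e+02 -1.0000e-02  2.0220e+01] gap 63.0 F [-0.3  0.1  0.5]
shift cm [-0.05 -0.07 -0.06] rotvec [ 0. -0.  0.]
(0, 0, 0) [317.  331.1]
(1, 0, -0.7) [317. 330.]
(0, 0, -0.7) [317. 332.]
```

View pics/w3c.png

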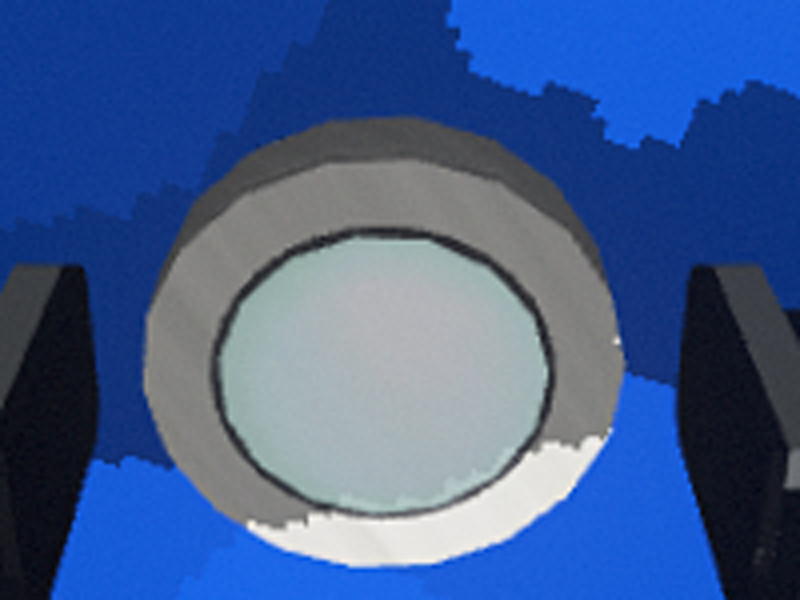

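```bash
cat >> h.py <<'E'
def circ(c,rad,s=None,tool=True,name='wrist'):
    T=T_tool(s) if s else np.eye(4)
    a=np.linspace(0,2*np.pi,721);P=[]
    for q in a:
        p=np.array([c[0]+rad*np.cos(q),c[1]+rad*np.sin(q),c[2]])
        if tool:p=(T@np.append(p,1))[:3]
        P.append(proj(name,p,s))
    P=np.array(P);return P.min(0).round(1),P.max(0).round(1)
E
python3 - <<'E'
from h import *
s=telemetry.sense()
for dx in (0,1,2): print(dx,circ((dx,0,-.7),25,s))
print('meas',145/4+220-.4,158/4+240-.4,624/4+219.6,567/4+239.6)
E
```

```text
0 (array([256.3, 276. ]), array([377.7, 379.3]))
1 (array([256.1, 273.6]), array([377.8, 377.6]))
2 (array([255.9, 271.2]), array([378. , 375.9]))
meas 255.85 279.1 375.6 381.35
```

```bash
python3 -m inch '[[[-0.1,-0.05,0],[0,0,0],0.74],[[-0.1,-0.05,0],[0,0,0],0.74],[[-0.1,-0.05,0],[0,0,0],0.62],[[-0.1,-0.05,0],[0,0,0],0.5],[[-0.1,-0.05,0],[0,0,0],0.4],[[-0.1,-0.05,0],[0,0,0],0.4],[[-0.1,-0.05,0],[0,0,0],0.4],[[-0.1,-0.05,0],[0,0,0],0.4]]' 30
python3 -c "
from h import *
go(586.6,-179,15)"
```

```text
time: 4.3
tool_pos: [586.3, -179.4, 14.6]
tcp_rot: [180.0, -0.0, 20.2]
ft_force: [-0.7, -0.0, 4.1]
finger_gap: 48.4
t 4.3 pos [ 586.3 -179.4   14.6] rot [ 1.7998e+02 -2.0000e-02  2.0210e+01] gap 48.4 F [-0.7 -0.   4.1]
shift cm [ 0.04 -0.03 -0.04] rotvec [ 0. -0.  0.]
```

```bash
python3 -m inch '[[[0,0,-1],[0,0,0],0.4],[[0,0,-4],[0,0,0],0.4],[[0,0,-8],[0,0,0],0.4],[[0,0,-12],[0,0,0],0.4],[[0,0,-15],[0,0,0],0.4],[[0,0,-15],[0,0,0],0.4],[[0,0,-15],[0,0,0],0.4]]'
python3 - <<'E'
from h import *
go(489.5,185.2,195)
cv2.imwrite('pics/w4.png',viewer.snapshot('wrist')[:,:,::-1])
E
```

```text
time: 5.0
tool_pos: [586.5, -179.5, 165.5]
tcp_rot: [179.9, -0.1, 20.2]
ft_force: [-0.7, 0.4, -0.8]
finger_gap: 48.6
t 5.0 pos [ 586.5 -179.5  165.5] rot [ 1.7992e+02 -9.0000e-02  2.0210e+01] gap 48.6 F [-0.7  0.4 -0.8]
shift cm [  3.5  -37.57  -2.99] rotvec [ 0.001 -0.002  0.   ]
```

View pics/w4.png

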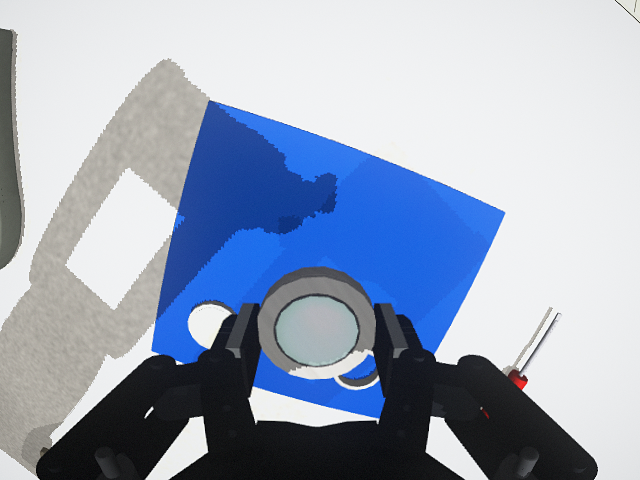

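The lens is held level between the pads at (317,328). I'll move over the collar.

```bash
python3 -m inch '[[[3.5,-37.6,-3],[0,0,0],0.4],[[3.5,-37.6,-3],[0,0,0],0.4],[[3.5,-37.6,-3],[0,0,0],0.4],[[3.5,-37.6,-3],[0,0,0],0.4],[[3.5,-37.6,-3],[0,0,0],0.4],[[3.5,-37.6,-3],[0,0,0],0.4],[[3.5,-37.6,-3],[0,0,0],0.4],[[3.5,-37.6,-3],[0,0,0],0.4],[[3.5,-37.6,-3],[0,0,0],0.4],[[3.5,-37.6,-3],[0,0,0],0.4],[[3.5,-37.6,-3],[0,0,0],0.4],[[3.5,-37.6,-3],[0,0,0],0.4],[[3.5,-37.6,-3],[0,0,0],0.4]]'
python3 - <<'E'
from h import *
go(489.5,185.2,195)
t=viewer.snapshot('wrist')[:,:,::-1];cv2.imwrite('pics/w5.png',t)
E
```

```text
time: 6.35
tool_pos: [489.2, 184.5, 193.9]
tcp_rot: [180.0, 0.0, 20.1]
ft_force: [0.1, 0.1, 0.2]
finger_gap: 47.8
t 6.35 pos [489.2 184.5 193.9] rot [1.800e+02 4.000e-02 2.012e+01] gap 47.8 F [0.1 0.1 0.2]
shift cm [ 0.05 -0.05 -0.11] rotvec [ 0.     0.001 -0.001]
```

View pics/w5.png

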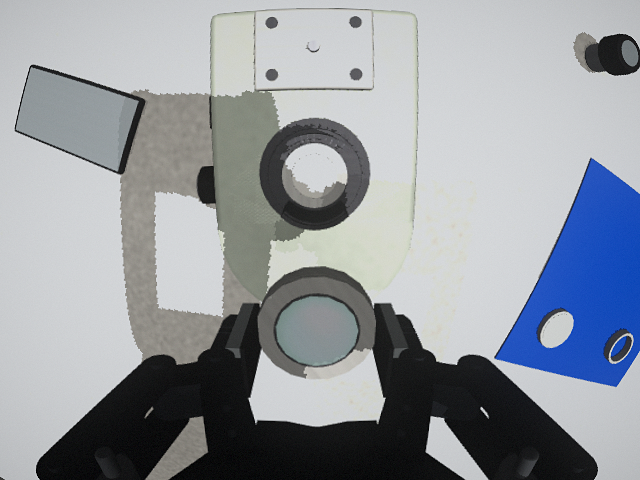

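Run:
```python
from h import *
t=cv2.imread('pics/w5.png');crop(t,250,110,380,240,6,'pics/w5c.png');crop(t,240,255,400,390,5,'pics/w5d.png')
s=telemetry.sense()
s['tool_pos']=np.array([489.2,184.5,193.9]);s['tcp_rot']=np.array([180,.04,20.12])
# compare model circles for guess
for n,z,rad in [('rim outer',95,26.25+4.5),('rim bore',95,26.25),('bevel',95,27.75),('seat',61,23.5),('body',57,34.5)]:
    print(n,circ((527,199,z),rad,s,tool=False))
```

```text
rim outer (array([267.1, 142.2]), array([364.6, 238. ]))
rim bore (array([274.1, 149.4]), array([357.5, 231.3]))
bevel (array([271.8, 147. ]), array([359.9, 233.5]))
seat (array([283.2, 150.5]), array([348.6, 214.9]))Traceback (most recent call last):
  File "<stdin>", line 7, in <module>
  File "h.py", line 37, in circ
    P.append(proj(name,p,s))
             ~~~~^^^^^^^^^^
  File "h.py", line 17, in proj
    m=viewer.camera_model(name)
ValueError: time passes only in moves, steps and waits
```

View pics/w5c.png

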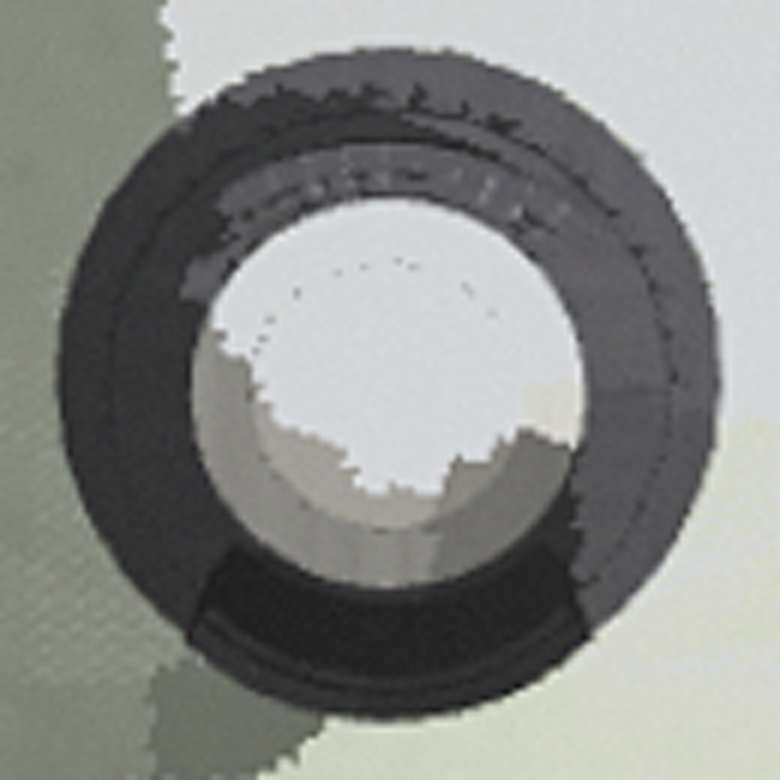

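View pics/w5d.png

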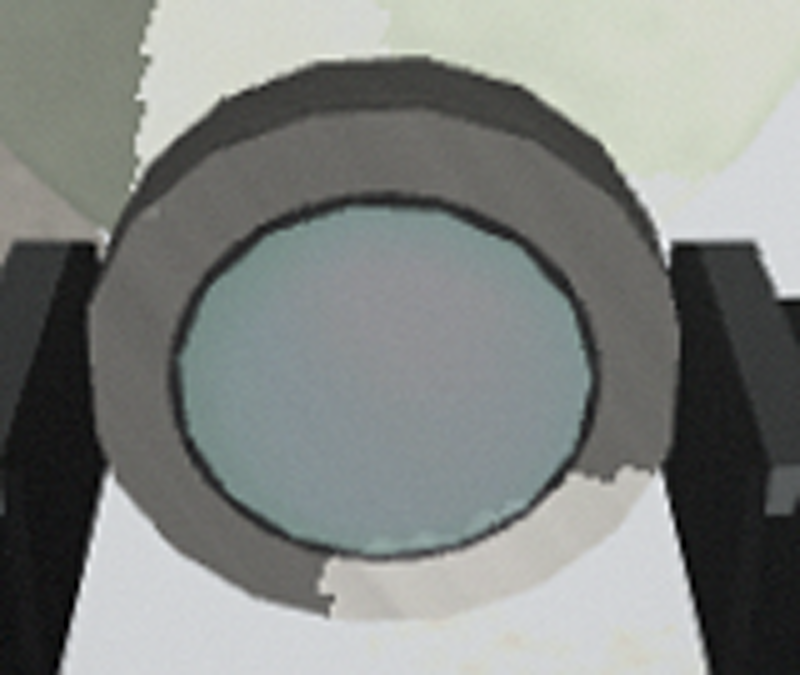

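```bash
sed -i 's/^import numpy as np, cv2/import numpy as np, cv2, functools/; s/^from scipy/CM=functools.lru_cache(None)(viewer.camera_model)\nfrom scipy/; s/m=viewer.camera_model(name)/m=CM(name)/' h.py
python3 - <<'E'
from h import *
s={'tool_pos':np.array([489.2,184.5,193.9]),'tcp_rot':np.array([180,.04,20.12])}
p=at('wrist',314.5,175,61,s);print(p, at('wrist',314.6,176.2,57,s))
B=lambda x,y:((x+.5)/5-.5+175,(y+.5)/5-.5+230)
print('top', at('top',*B(293.5,346),50), at('top',*B(287.5,341.5),61))
for q in [p,(530,201)]:
  print(q)
  for n,z,rad in [('rim bore',95,26.25),('rim out',95,30.75),('seat',61,23.5),('body57',57,34.5),('fl',47,41.5)]:
    print(n,circ((*q,z),rad,s,tool=False))
f=lambda a,b,c,d:print('meas',a/6+249.6,b/6+109.6,c/6+249.6,d/6+109.6)
f(192,195,587,590);f(108,112,675,690);f(58,47,720,720)
print('lens top in tool z=-.7?')
for dx in(-1,0,1):print(dx,circ((dx,0,-.7),25,s))
g=lambda a,b,c,d:print('meas',a/5+239.6,b/5+254.6,c/5+239.6,d/5+254.6)
g(88,105,680,622)
E
```

```text
[532.17093227 201.95729504] [530.88030648 201.42766451]
top [529.57253753 201.32843691] [530.58277    201.72813026]
[532.17093227 201.95729504]
rim bore (array([272.3, 140. ]), array([356.2, 222.5]))
rim out (array([265.2, 132.7]), array([363.3, 229.3]))
seat (array([281.6, 142.2]), array([347.4, 207. ]))
body57 (array([267.1, 126.8]), array([362. , 220.3]))
fl (array([259.7, 117.5]), array([369.6, 225.9]))
(530, 201)
rim bore (array([272.7, 143.8]), array([356.3, 226.1]))
rim out (array([265.6, 136.5]), array([363.4, 232.8]))
seat (array([281.9, 145.6]), array([347.5, 210.2]))
body57 (array([267.4, 130.1]), array([362.1, 223.4]))
fl (array([260. , 120.6]), array([369.7, 228.8]))
meas 281.6 142.1 347.43333333333334 207.93333333333334
meas 267.6 128.26666666666665 362.1 224.6
meas 259.26666666666665 117.43333333333332 369.6 229.6
lens top in tool z=-.7?
-1 (array([256.5, 278.4]), array([377.5, 381.1]))
0 (array([256.3, 276. ]), array([377.7, 379.3]))
1 (array([256.1, 273.6]), array([377.8, 377.6]))
meas 257.2 275.6 375.6 379.0
```

```bash
python3 -c "
from h import *
go(531.8,201.9,117)"
```

```text
t 6.4 pos [489.2 184.7 194.1] rot [-1.800e+02  2.000e-02  2.012e+01] gap 47.9 F [0.4 0.  0.2]
shift cm [ 4.59 -0.15  7.7 ] rotvec [-0.     0.    -0.001]
```

```bash
python3 -m inch '[[[4.6,-0.15,3],[0,0,0],0.4],[[4.6,-0.15,5],[0,0,0],0.4],[[4.6,-0.15,7],[0,0,0],0.4],[[4.6,-0.15,7.7],[0,0,0],0.4],[[4.6,-0.15,7.7],[0,0,0],0.4],[[4.6,-0.15,7.7],[0,0,0],0.4],[[4.6,-0.15,7.7],[0,0,0],0.4],[[4.6,-0.15,7.7],[0,0,0],0.4]]'
python3 - <<'E'
from h import *
go(531.8,201.9,117)
s=telemetry.sense()
t=viewer.snapshot('wrist')[:,:,::-1];cv2.imwrite('pics/w6.png',t);crop(t,220,230,420,380,4,'pics/w6c.png')
print('lens bottom',circ((0,0,11.5),25,s),'rim bore',circ((531.8,201.9,95),26.25,s,tool=False),'bev',circ((531.8,201.9,95),27.75,s,tool=False),'rim outer',circ((531.8,201.9,95),30.75,s,tool=False))
E
```

```text
time: 7.2
tool_pos: [532.5, 203.1, 118.9]
tcp_rot: [180.0, -0.1, 20.2]
ft_force: [0.2, 0.9, -0.3]
finger_gap: 48.2
t 7.2 pos [532.5 203.1 118.9] rot [ 1.7999e+02 -1.5000e-01  2.0210e+01] gap 48.2 F [ 0.2  0.9 -0.3]
shift cm [-0.11  0.09  0.19] rotvec [ 0.    -0.003  0.   ]
lens bottom (array([260.3, 264.6]), array([373.6, 363.4])) rim bore (array([263.2, 254.3]), array([374.3, 352.8])) bev (array([260.1, 251.1]), array([377.4, 355.2])) rim outer (array([253.8, 244.6]), array([383.6, 360. ]))
```

View pics/w6c.png

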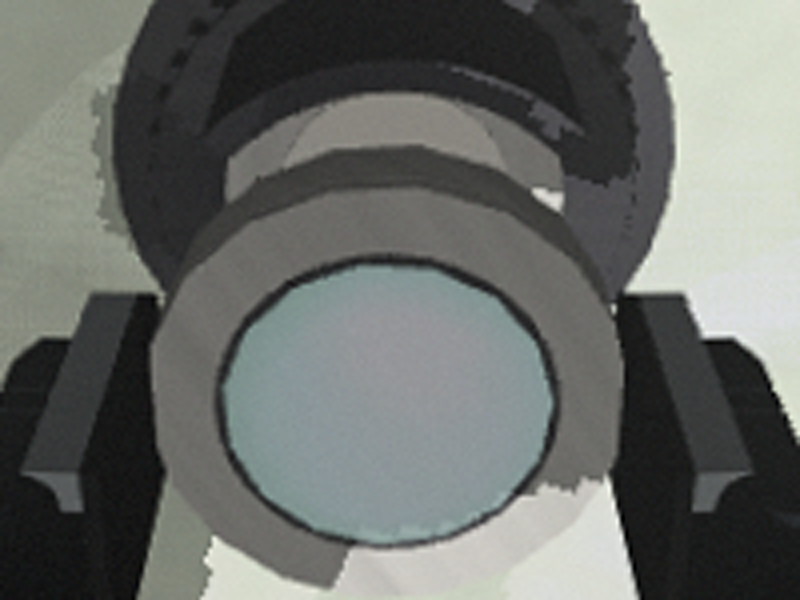

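Run:
```python
from h import *
t=cv2.imread('pics/w6.png');crop(t,230,160,400,300,4,'pics/w6d.png')
s={'tool_pos':np.array([532.5,203.1,118.9]),'tcp_rot':np.array([179.99,-.15,20.21])}
for q in [(531.8,201.9),(530.5,201.4)]:
  for n,z,rad in [('rim bore',95,26.25),('bev',95,27.75),('rim out',95,30.75),('seat',61,23.5),('body57',57,34.5),('fl',47,41.5)]:
    print(n,circ((*q,z),rad,s,tool=False))
```

```text
rim bore (array([263.2, 254.2]), array([374.2, 352.8]))
bev (array([260.1, 251. ]), array([377.4, 355.2]))
rim out (array([253.8, 244.6]), array([383.6, 360. ]))
seat (array([276.1, 238. ]), array([360.6, 315.8]))
body57 (array([257.6, 216.2]), array([379. , 328.5]))
fl (array([248.5, 199.8]), array([387.9, 329.9]))
rim bore (array([263.4, 257.2]), array([374.1, 355. ]))
bev (array([260.3, 254. ]), array([377.2, 357.4]))
rim out (array([254. , 247.6]), array([383.4, 362.2]))
seat (array([276.2, 240.5]), array([360.5, 317.9]))
body57 (array([257.8, 218.7]), array([378.9, 330.4]))
fl (array([248.7, 202.3]), array([387.8, 331.7]))
```

View pics/w6d.png

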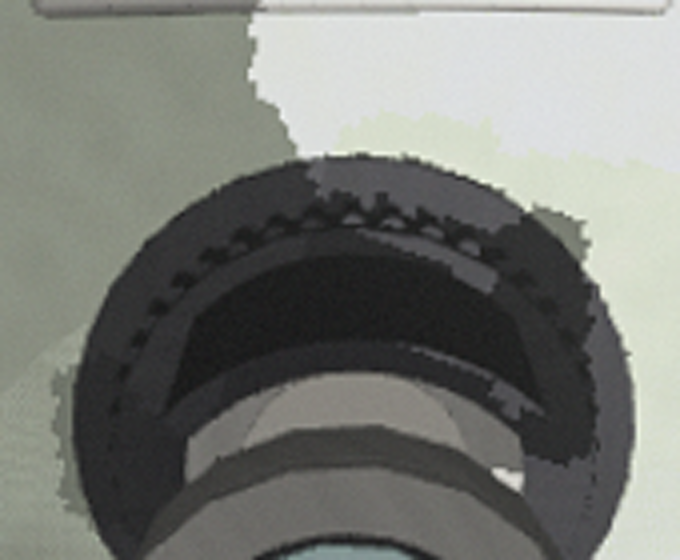

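```bash
python3 -m inch '[[[0,0,0.2],[0,0,0],0.4],[[0,0,0.4],[0,0,0],0.4],[[0,0,0.5],[0,0,0],0.4],[[0,0,0.5],[0,0,0],0.4],[[0,0,0.5],[0,0,0],0.4]]'
python3 -c "
from h import *
go(531.8,201.9,108)"
```

```text
time: 7.75
tool_pos: [531.6, 202.9, 112.2]
tcp_rot: [-180.0, 0.0, 20.2]
ft_force: [0.2, 0.0, -1.2]
finger_gap: 48.0
t 7.75 pos [531.6 202.9 112.2] rot [-1.800e+02  2.000e-02  2.021e+01] gap 48.0 F [ 0.2  0.  -1.2]
shift cm [-0.01  0.1   0.42] rotvec [-0.  0.  0.]
```

```bash
python3 -m inch '[[[0,0.12,0.2],[0,0,0],0.4],[[0,0.12,0.3],[0,0,0],0.4],[[0,0.12,0.4],[0,0,0],0.4],[[0,0.12,0.6],[0,0,0],0.4],[[0,0.12,0.8],[0,0,0],0.4],[[0,0.12,1.0],[0,0,0],0.4],[[0,0.12,1.2],[0,0,0],0.4],[[0,0.12,1.2],[0,0,0],0.4],[[0,0.12,1.2],[0,0,0],0.4]]'
python3 - <<'E'
from h import *
go(531.8,201.9,72.5)
t=viewer.snapshot('wrist')[:,:,::-1];cv2.imwrite('pics/w7.png',t);crop(t,220,210,420,360,4,'pics/w7c.png')
E
```

```text
time: 8.65
tool_pos: [532.0, 201.8, 100.2]
tcp_rot: [180.0, 0.0, 20.2]
ft_force: [0.0, -0.1, -0.2]
finger_gap: 48.1
t 8.65 pos [532.  201.8 100.2] rot [1.800e+02 1.000e-02 2.022e+01] gap 48.1 F [ 0.  -0.1 -0.2]
shift cm [-0.01 -0.02  2.77] rotvec [0. 0. 0.]
```

View pics/w7c.png

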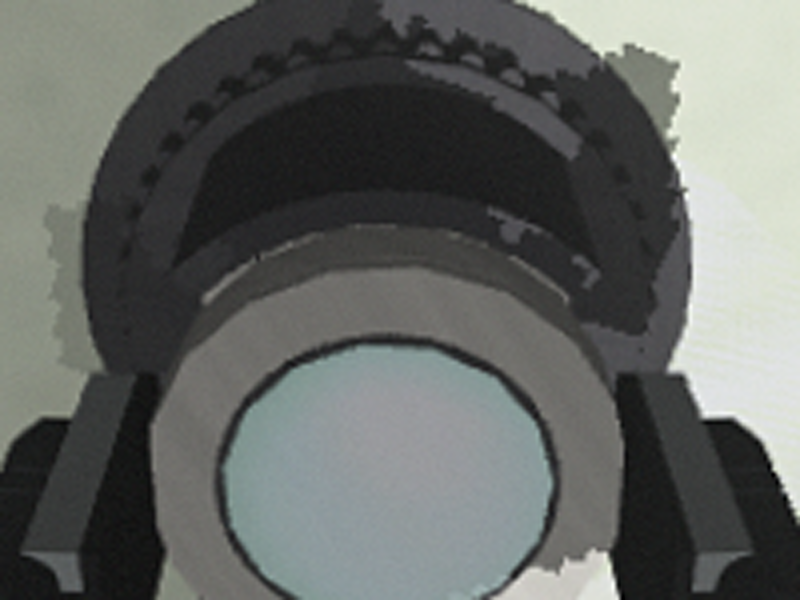

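The lens is past the rim with no contact force. I'll keep going down.

```bash
python3 -m inch '[[[0,0,0.3],[0,0,0],0.4],[[0,0,0.6],[0,0,0],0.4],[[0,0,0.9],[0,0,0],0.4],[[0,0,1.2],[0,0,0],0.4],[[0,0,1.5],[0,0,0],0.4],[[0,0,1.8],[0,0,0],0.4],[[0,0,2.1],[0,0,0],0.4],[[0,0,2.4],[0,0,0],0.4],[[0,0,2.4],[0,0,0],0.4],[[0,0,2.4],[0,0,0],0.4]]'
python3 -c "
from h import *
go(531.8,201.9,72.5)"
```

```text
time: 9.7
tool_pos: [532.0, 201.8, 76.2]
tcp_rot: [-180.0, 0.0, 20.2]
ft_force: [0.3, 0.1, -0.5]
finger_gap: 48.3
t 9.7 pos [532.  201.8  76.2] rot [-1.800e+02  1.000e-02  2.021e+01] gap 48.3 F [ 0.3  0.1 -0.5]
shift cm [-0.01 -0.02  0.37] rotvec [-0.  0.  0.]
```

```bash
python3 -m inch '[[[0,0,0.1],[0,0,0],0.4],[[0,0,0.2],[0,0,0],0.4],[[0,0,0.3],[0,0,0],0.4],[[0,0,0.3],[0,0,0],0.4],[[0,0,0.3],[0,0,0],0.4]]'; python3 -m inch '[[[0,0,0.05],[0,0,0],0.4],[[0,0,0.1],[0,0,0],0.4],[[0,0,0.1],[0,0,0],0.4]]'
```

```text
time: 10.2
tool_pos: [532.1, 201.8, 73.3]
tcp_rot: [180.0, 0.0, 20.2]
ft_force: [0.7, 0.8, -0.8]
finger_gap: 48.6
time: 10.5
tool_pos: [532.1, 201.8, 72.6]
tcp_rot: [180.0, -0.0, 20.2]
ft_force: [-0.4, -0.2, 3.6]
finger_gap: 48.8
```

```bash
python3 -m inch '[[[0,0,0.05],[0,0,0],0.4],[[0,0,0.05],[0,0,0],0.4]]'; python3 -m inch '[[[0,0,0],[0,0,0],0.62],[[0,0,0],[0,0,0],0.66],[[0,0,0],[0,0,0],0.68],[[0,0,0],[0,0,0],0.7],[[0,0,0],[0,0,0],0.7],[[0,0,-1],[0,0,0],0.7],[[0,0,-3],[0,0,0],0.7],[[0,0,-6],[0,0,0],0.7],[[-1.0,0,-10],[0,0,0],1],[[-1.0,0,-12],[0,0,0],1],[[-1.0,0,-12],[0,0,0],1],[[-1.0,0,-12],[0,0,0],1],[[-1.0,0,-12],[0,0,0],1]]'
python3 - <<'E'
from h import *
s=telemetry.sense();go(471.5,-263.9,117)
t=viewer.snapshot('wrist')[:,:,::-1];cv2.imwrite('pics/w8.png',t);crop(t,230,120,400,290,4,'pics/w8c.png')
q=(531.8,201.9)
for n,z,rad in [('rim bore',95,26.25),('rim out',95,30.75),('lenstop',73,25),('fl',47,41.5)]:
    print(n,circ((*q,z),rad,s,tool=False))
E
```

```text
time: 10.7
tool_pos: [532.2, 201.8, 72.6]
tcp_rot: [180.0, -0.0, 20.2]
ft_force: [-3.6, -1.4, 7.0]
finger_gap: 48.7
time: 12.0
tool_pos: [521.9, 198.1, 190.5]
tcp_rot: [-180.0, 0.1, 20.2]
ft_force: [0.7, -0.9, -0.4]
finger_gap: 85.1
t 12.0 pos [521.9 198.1 190.5] rot [-1.7999e+02  1.2000e-01  2.0220e+01] gap 85.1 F [ 0.7 -0.9 -0.4]
shift cm [-20.68  41.61   7.39] rotvec [-0.     0.002  0.   ]
rim bore (array([275.6, 197.7]), array([357.5, 276. ]))
rim out (array([268.7, 190.5]), array([364.4, 282.2]))
lenstop (array([280.7, 193.4]), array([352.4, 262.4]))
fl (array([262.5, 165.3]), array([370.6, 270.1]))
```

View pics/w8c.png

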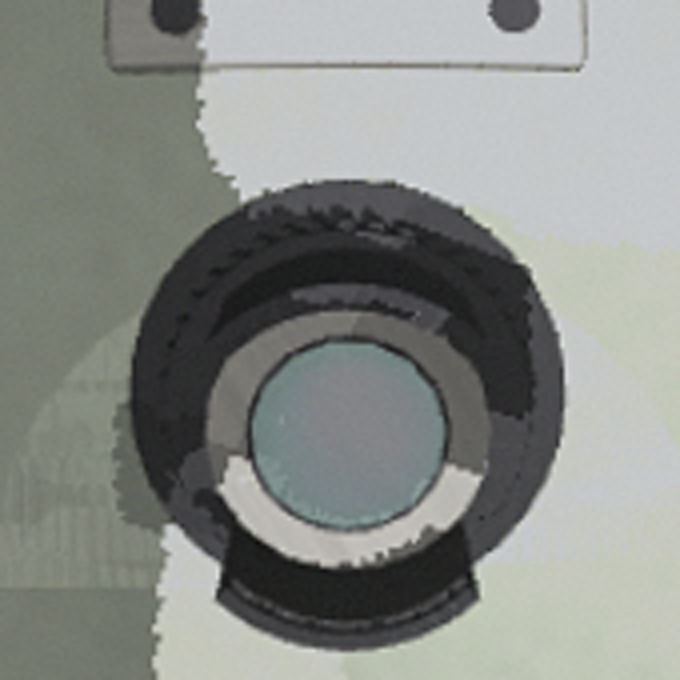

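The lens lies flat and home: its rim spans crop x 207–490, within 1 px of the prediction. Next is the spacer.

```bash
python3 -m inch '[[[-20.5,41.6,0],[0,0,0],1],[[-20.5,41.6,0],[0,0,0],1],[[-20.5,41.6,0],[0,0,0],1],[[-20.5,41.6,0],[0,0,0],1],[[-20.5,41.6,0],[0,0,0],1],[[-20.5,41.6,0],[0,0,0],1],[[-20.5,41.6,3],[0,0,0],1],[[-20.5,41.6,7.4],[0,0,0],1],[[-20.5,41.6,7.4],[0,0,0],1],[[-20.5,41.6,7.4],[0,0,0],1],[[-20.5,41.6,7.4],[0,0,0],0.74],[[-20.5,41.6,7.4],[0,0,0],0.74],[[-20.5,41.6,7.4],[0,0,0],0.74],[[-20.5,41.6,7.4],[0,0,0],0.74],[[-20.5,41.6,7.4],[0,0,0],0.74],[[-20.5,41.6,7.4],[0,0,0],0.74],[[-20.5,41.6,7.4],[0,0,0],0.74]]'
python3 - <<'E'
from h import *
s=telemetry.sense();go(473,-263.6,14.5)
t=viewer.snapshot('wrist')[:,:,::-1];cv2.imwrite('pics/w9.png',t);crop(t,260,195,370,305,6,'pics/w9c.png')
for q in [(0,0),(2,0)]:
    print('top',circ((*q,s['tool_pos'][2]-15),25,s),circ((*q,s['tool_pos'][2]-3),25,s))
E
```

```text
time: 13.75
tool_pos: [474.3, -262.6, 118.2]
tcp_rot: [180.0, -0.0, 20.3]
ft_force: [-0.9, -0.4, -0.5]
finger_gap: 63.5
t 13.75 pos [ 474.3 -262.6  118.2] rot [ 1.7997e+02 -2.0000e-02  2.0250e+01] gap 63.5 F [-0.9 -0.4 -0.5]
shift cm [-0.16  0.04 10.37] rotvec [ 0.    -0.     0.001]
top (array([279.4, 213.6]), array([354.1, 284.4])) (array([281. , 209.6]), array([352.4, 277.6]))
top (array([279.3, 210.6]), array([354.2, 281.7])) (array([280.9, 206.7]), array([352.5, 275. ]))
```

View pics/w9c.png

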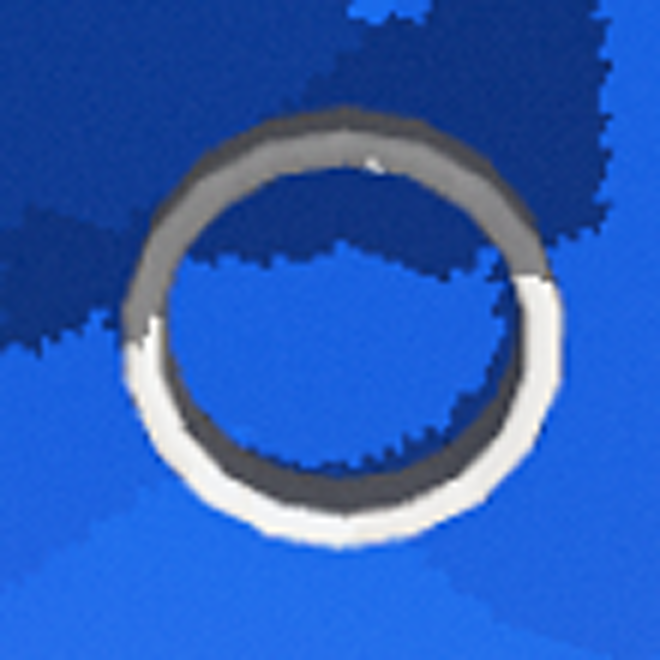

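```bash
python3 -m inch '[[[-0.16,0,4],[0,0,0],0.74],[[-0.16,0,7],[0,0,0],0.74],[[-0.16,0,9],[0,0,0],0.74],[[-0.16,0,9.8],[0,0,0],0.74],[[-0.16,0,9.8],[0,0,0],0.74],[[-0.16,0,9.8],[0,0,0],0.74],[[-0.16,0,9.8],[0,0,0],0.74],[[-0.16,0,9.8],[0,0,0],0.74],[[-0.16,0,9.8],[0,0,0],0.74]]'
python3 - <<'E'
from h import *
s=telemetry.sense();go(472.8,-263.2,14.5)
t=viewer.snapshot('wrist')[:,:,::-1];cv2.imwrite('pics/w10.png',t);crop(t,220,240,420,390,4,'pics/w10c.png')
for q in [(0,0),(2,0)]:
    print('top',circ((*q,s['tool_pos'][2]-15),25,s))
E
```

```text
time: 14.7
tool_pos: [473.1, -263.8, 20.7]
tcp_rot: [179.9, -0.1, 20.2]
ft_force: [0.8, -0.5, -1.4]
finger_gap: 63.2
t 14.7 pos [ 473.1 -263.8   20.7] rot [ 1.7993e+02 -5.0000e-02  2.0220e+01] gap 63.2 F [ 0.8 -0.5 -1.4]
shift cm [-0.01 -0.07  0.62] rotvec [ 0.001 -0.001  0.   ]
top (array([258.4, 269.8]), array([375.5, 370.7]))
top (array([258.1, 265.1]), array([375.8, 367.2]))
```

View pics/w10c.png

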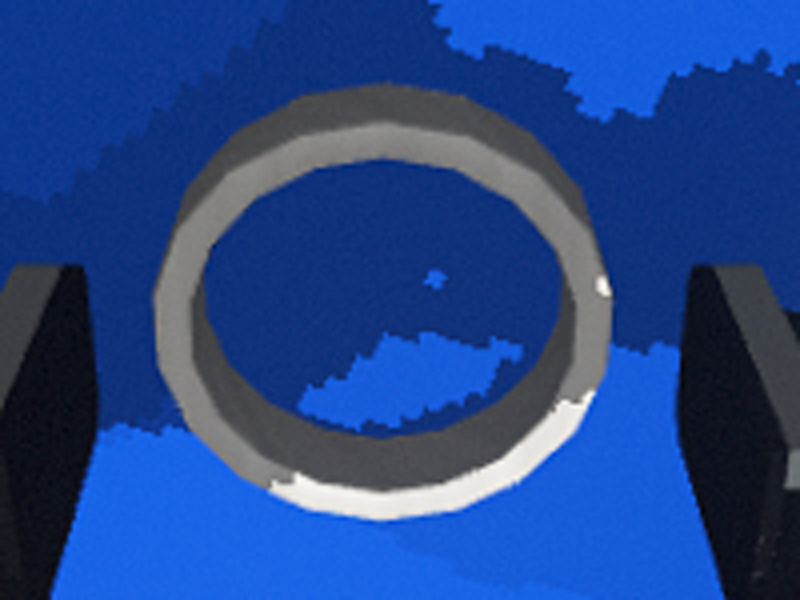

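```bash
python3 -m inch '[[[0,-0.05,0.3],[0,0,0],0.74],[[0,-0.05,0.55],[0,0,0],0.74],[[0,-0.05,0.55],[0,0,0],0.74],[[0,-0.05,0.55],[0,0,0],0.74],[[0,-0.05,0.55],[0,0,0],0.74]]'
```

```text
time: 15.25
tool_pos: [472.3, -263.0, 14.2]
tcp_rot: [-180.0, 0.0, 20.2]
ft_force: [-0.5, -0.8, -1.2]
finger_gap: 63.2
```

```bash
python3 -m inch '[[[0.06,0.03,0],[0,0,0],0.74],[[0.06,0.03,0],[0,0,0],0.74],[[0.06,0.03,0],[0,0,0],0.66],[[0.06,0.03,0],[0,0,0],0.6],[[0.06,0.03,0],[0,0,0],0.5],[[0.06,0.03,0],[0,0,0],0.4],[[0.06,0.03,0],[0,0,0],0.4],[[0.06,0.03,0],[0,0,0],0.4],[[0.06,0.03,0],[0,0,0],0.4]]' 30
python3 -m inch '[[[0,0,-1],[0,0,0],0.4],[[0,0,-4],[0,0,0],0.4],[[0,0,-8],[0,0,0],0.4],[[0,0,-12],[0,0,0],0.4],[[0,0,-17],[0,0,0],0.4],[[0,0,-17],[0,0,0],0.4],[[0,0,-17],[0,0,0],0.4],[[0,0,-17],[0,0,0],0.4],[[0,0,-17],[0,0,0],0.4]]'
python3 - <<'E'
from h import *
s=telemetry.sense();go(531.9,201.9,185)
t=viewer.snapshot('wrist')[:,:,::-1];cv2.imwrite('pics/w11.png',t);crop(t,220,240,420,390,4,'pics/w11c.png')
for q in [(0,0),(2,0)]:
    print('top',circ((*q,-.5),25,s))
E
```

```text
time: 16.15
tool_pos: [473.1, -263.2, 14.8]
tcp_rot: [180.0, -0.0, 20.2]
ft_force: [-1.8, 2.0, 4.7]
finger_gap: 48.6
time: 17.05
tool_pos: [472.1, -262.4, 182.4]
tcp_rot: [-179.8, 0.1, 20.2]
ft_force: [-0.8, -0.7, 0.3]
finger_gap: 48.6
t 17.05 pos [ 472.1 -262.4  182.4] rot [-1.7985e+02  1.1000e-01  2.0210e+01] gap 48.6 F [-0.8 -0.7  0.3]
shift cm [ 21.66 -41.5   -0.18] rotvec [-0.003  0.002  0.   ]
top (array([256.4, 275.8]), array([377.6, 379.1]))
top (array([256., 271.]), array([377.9, 375.6]))
```

View pics/w11c.png

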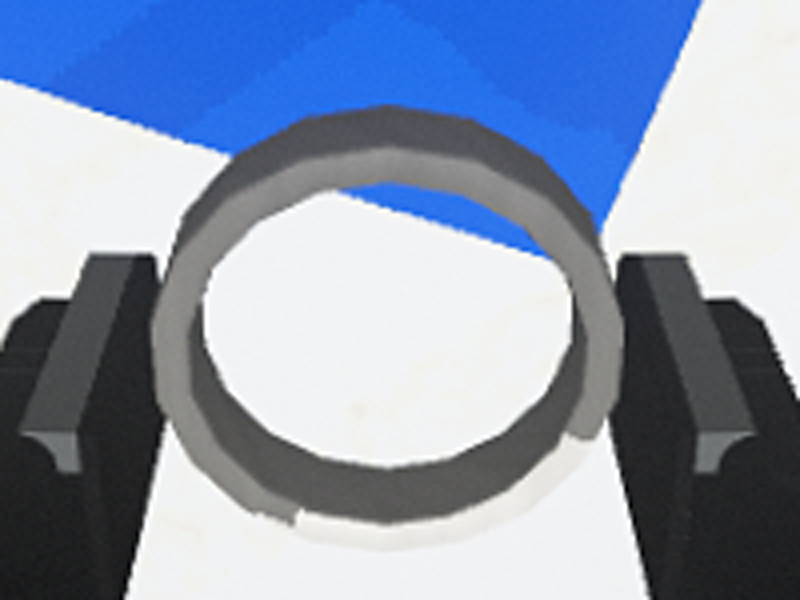

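```bash
python3 -m inch '[[[21.6,-41.5,0],[0,0,0],0.4],[[21.6,-41.5,0],[0,0,0],0.4],[[21.6,-41.5,0],[0,0,0],0.4],[[21.6,-41.5,0],[0,0,0],0.4],[[21.6,-41.5,0],[0,0,0],0.4],[[21.6,-41.5,0],[0,0,0],0.4],[[21.6,-41.5,0],[0,0,0],0.4],[[21.6,-41.5,0],[0,0,0],0.4],[[21.6,-41.5,0],[0,0,0],0.4],[[21.6,-41.5,0],[0,0,0],0.4],[[21.6,-41.5,0],[0,0,0],0.4],[[21.6,-41.5,6],[0,0,0],0.4],[[21.6,-41.5,6],[0,0,0],0.4],[[21.6,-41.5,6],[0,0,0],0.4],[[21.6,-41.5,6],[0,0,0],0.4],[[21.6,-41.5,6],[0,0,0],0.4],[[21.6,-41.5,6],[0,0,0],0.4]]'
python3 -c "
from h import *
go(531.7,201.8,108)"
```

```text
time: 18.8
tool_pos: [533.6, 201.0, 126.4]
tcp_rot: [180.0, -0.2, 20.2]
ft_force: [-0.1, 0.6, -0.3]
finger_gap: 48.7
t 18.8 pos [533.6 201.  126.4] rot [ 1.7998e+02 -1.7000e-01  2.0190e+01] gap 48.7 F [-0.1  0.6 -0.3]
shift cm [-0.16 -0.14  1.83] rotvec [ 0.    -0.003 -0.   ]
```

```bash
python3 -m inch '[[[-0.1,-0.1,0.5],[0,0,0],0.4],[[-0.1,-0.1,1.0],[0,0,0],0.4],[[-0.1,-0.1,1.2],[0,0,0],0.4],[[-0.1,-0.1,1.2],[0,0,0],0.4],[[-0.1,-0.1,1.2],[0,0,0],0.4],[[-0.1,-0.1,1.2],[0,0,0],0.4]]'
python3 -c "
from h import *
go(531.7,201.8,100)"
```

```text
time: 19.4
tool_pos: [531.1, 201.7, 112.4]
tcp_rot: [180.0, -0.0, 20.2]
ft_force: [0.1, -0.0, 0.2]
finger_gap: 48.9
t 19.4 pos [531.1 201.7 112.4] rot [ 1.800e+02 -1.000e-02  2.022e+01] gap 48.9 F [ 0.1 -0.   0.2]
shift cm [0.06 0.01 1.24] rotvec [ 0. -0.  0.]
```

```bash
python3 -m inch '[[[0.06,0.01,0.2],[0,0,0],0.4],[[0.06,0.01,0.3],[0,0,0],0.4],[[0.06,0.01,0.5],[0,0,0],0.4],[[0.06,0.01,0.7],[0,0,0],0.4],[[0.06,0.01,0.9],[0,0,0],0.4],[[0.06,0.01,1.2],[0,0,0],0.4],[[0.06,0.01,1.2],[0,0,0],0.4],[[0.06,0.01,1.2],[0,0,0],0.4]]'
python3 - <<'E'
from h import *
go(531.7,201.8,84.8)
t=viewer.snapshot('wrist')[:,:,::-1];crop(t,220,210,420,360,4,'pics/w12c.png')
E
```

```text
time: 20.2
tool_pos: [531.5, 201.7, 100.1]
tcp_rot: [-180.0, 0.0, 20.2]
ft_force: [-0.8, 0.2, -0.3]
finger_gap: 48.6
t 20.2 pos [531.5 201.7 100.1] rot [-1.800e+02  2.000e-02  2.021e+01] gap 48.6 F [-0.8  0.2 -0.3]
shift cm [ 0.02 -0.    1.53] rotvec [-0.  0.  0.]
```

View pics/w12c.png

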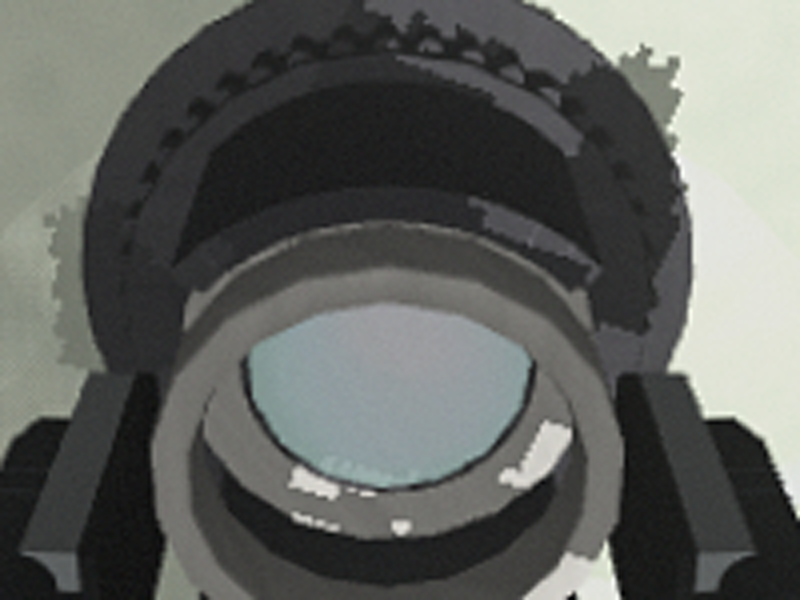

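The spacer has entered the bore with no force, and the lens shows through it. I'll lower it.

```bash
python3 -m inch '[[[0.02,0,0.3],[0,0,0],0.4],[[0.02,0,0.6],[0,0,0],0.4],[[0.02,0,0.9],[0,0,0],0.4],[[0.02,0,1.15],[0,0,0],0.4],[[0.02,0,1.3],[0,0,0],0.4],[[0.02,0,1.4],[0,0,0],0.4],[[0.02,0,1.4],[0,0,0],0.4],[[0.02,0,1.4],[0,0,0],0.4]]'; python3 -m inch '[[[0,0,0.05],[0,0,0],0.4],[[0,0,0.1],[0,0,0],0.4],[[0,0,0.15],[0,0,0],0.4],[[0,0,0.15],[0,0,0],0.4]]'
```

```text
time: 21.05
tool_pos: [531.9, 201.8, 86.4]
tcp_rot: [180.0, -0.0, 20.2]
ft_force: [-0.1, -0.5, -0.9]
finger_gap: 48.9
time: 21.45
tool_pos: [531.9, 201.8, 85.0]
tcp_rot: [180.0, -0.0, 20.2]
ft_force: [-0.3, -0.6, 1.1]
finger_gap: 48.6
```

```bash
python3 -m inch '[[[0,0,0.05],[0,0,0],0.4],[[0,0,0.08],[0,0,0],0.4],[[0,0,0.08],[0,0,0],0.4]]'
```

```text
time: 21.75
tool_pos: [532.0, 201.8, 84.8]
tcp_rot: [180.0, -0.0, 20.2]
ft_force: [-4.8, -1.3, 7.6]
finger_gap: 48.6
```

```bash
python3 -m inch '[[[0,0,0],[0,0,0],0.62],[[0,0,0],[0,0,0],0.66],[[0,0,0],[0,0,0],0.68],[[0,0,0],[0,0,0],0.7],[[0,0,0],[0,0,0],0.7],[[0,0,-1],[0,0,0],0.7],[[0,0,-3],[0,0,0],0.7],[[0,0,-6],[0,0,0],0.74],[[-1.0,0,-10],[0,0,0],0.74],[[-1.0,0,-10],[0,0,0],0.74],[[-1.0,0,-10],[0,0,0],0.74],[[-1.0,0,-10],[0,0,0],0.74]]'
python3 - <<'E'
from h import *
s=telemetry.sense();go(466.8,-122.8,117)
t=viewer.snapshot('wrist')[:,:,::-1];cv2.imwrite('pics/w13.png',t);crop(t,230,120,400,290,4,'pics/w13c.png')
q=(531.9,201.9)
for n,z,rad in [('rim bore',95,26.25),('rim out',95,30.75),('spactop',85,25),('fl',47,41.5)]:
    print(n,circ((*q,z),rad,s,tool=False))
E
```

```text
time: 22.95
tool_pos: [522.1, 198.2, 183.6]
tcp_rot: [-180.0, 0.0, 20.2]
ft_force: [-0.0, -0.6, -0.1]
finger_gap: 63.6
t 22.95 pos [522.1 198.2 183.6] rot [-1.7999e+02  4.0000e-02  2.0210e+01] gap 63.6 F [-0.  -0.6 -0.1]
shift cm [-16.28  28.22   6.67] rotvec [-0.     0.001  0.   ]
rim bore (array([274.6, 200.2]), array([358.8, 280.5]))
rim out (array([267.5, 192.8]), array([365.9, 286.8]))
spactop (array([278.2, 199. ]), array([355.2, 272.8]))
fl (array([261.3, 166.7]), array([372. , 273.8]))
```

View pics/w13c.png

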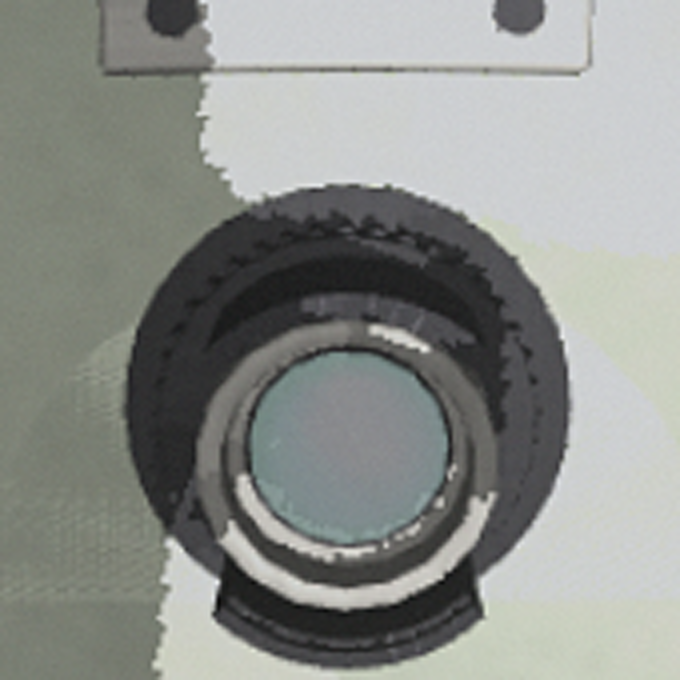

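The spacer is home (x 197–497 and bottom 610 in the crop, as predicted). Next is the diffuser.

```bash
python3 -m inch '[[[-16.3,28.2,0],[0,0,0],0.74],[[-16.3,28.2,0],[0,0,0],0.74],[[-16.3,28.2,0],[0,0,0],0.74],[[-16.3,28.2,0],[0,0,0],0.74],[[-16.3,28.2,2],[0,0,0],0.74],[[-16.3,28.2,6.7],[0,0,0],0.74],[[-16.3,28.2,6.7],[0,0,0],0.74],[[-16.3,28.2,6.7],[0,0,0],0.74],[[-16.3,28.2,6.7],[0,0,0],0.74],[[-16.3,28.2,6.7],[0,0,0],0.74],[[-16.3,28.2,6.7],[0,0,0],0.74],[[-16.3,28.2,6.7],[0,0,0],0.74],[[-16.3,28.2,6.7],[0,0,0],0.74]]'
python3 - <<'E'
from h import *
s=telemetry.sense();go(466.8,-122.8,14.5)
t=viewer.snapshot('wrist')[:,:,::-1];cv2.imwrite('pics/w14.png',t);crop(t,260,195,370,305,6,'pics/w14c.png')
for q in [(0,0),(2,0)]:
    print('top',circ((*q,s['tool_pos'][2]-11),25,s))
E
```

```text
time: 24.3
tool_pos: [467.6, -122.0, 117.6]
tcp_rot: [180.0, -0.1, 20.3]
ft_force: [0.1, -0.5, -0.2]
finger_gap: 63.2
t 24.3 pos [ 467.6 -122.   117.6] rot [ 1.7996e+02 -5.0000e-02  2.0300e+01] gap 63.2 F [ 0.1 -0.5 -0.2]
shift cm [-0.11  0.04 10.31] rotvec [ 0.001 -0.001  0.002]
top (array([279.9, 212.4]), array([353.6, 282.3]))
top (array([279.8, 209.5]), array([353.7, 279.7]))
```

View pics/w14c.png

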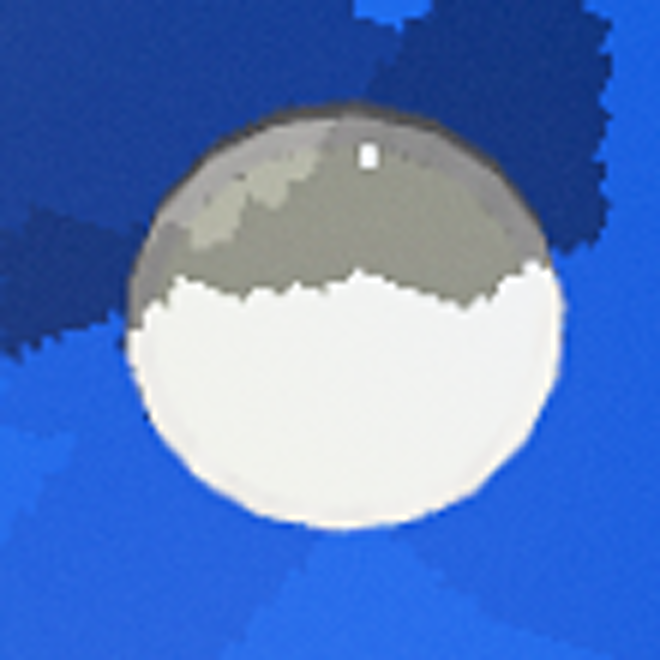

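```bash
python3 -m inch '[[[-0.1,0.03,4],[0,0,0],0.74],[[-0.1,0.03,7],[0,0,0],0.74],[[-0.1,0.03,9],[0,0,0],0.74],[[-0.1,0.03,9.9],[0,0,0],0.74],[[-0.1,0.03,9.9],[0,0,0],0.74],[[-0.1,0.03,9.9],[0,0,0],0.74],[[-0.1,0.03,9.9],[0,0,0],0.74],[[-0.1,0.03,9.9],[0,0,0],0.74],[[-0.1,0.03,9.9],[0,0,0],0.74],[[-0.1,0.03,9.9],[0,0,0],0.74],[[-0.1,0.03,9.9],[0,0,0],0.74]]'
python3 - <<'E'
from h import *
go(466.9,-122.6,14.8)
E
```

```text
time: 25.45
tool_pos: [466.2, -123.3, 18.2]
tcp_rot: [180.0, -0.0, 20.2]
ft_force: [0.1, 0.5, -0.5]
finger_gap: 62.8
t 25.45 pos [ 466.2 -123.3   18.2] rot [ 1.7999e+02 -1.0000e-02  2.0210e+01] gap 62.8 F [ 0.1  0.5 -0.5]
shift cm [ 0.09 -0.04  0.34] rotvec [ 0. -0.  0.]
```

```bash
python3 -m inch '[[[0.09,-0.04,0.15],[0,0,0],0.74],[[0.09,-0.04,0.33],[0,0,0],0.74],[[0.09,-0.04,0.33],[0,0,0],0.74],[[0.09,-0.04,0.33],[0,0,0],0.74]]'
python3 - <<'E'
from h import *
s=telemetry.sense();go(466.9,-122.6,14.8)
t=viewer.snapshot('wrist')[:,:,::-1];cv2.imwrite('pics/w15.png',t);crop(t,220,240,420,390,4,'pics/w15c.png')
for q in [(0,0),(2,0)]:
    print('top',circ((*q,s['tool_pos'][2]-11),25,s))
E
```

```text
time: 25.85
tool_pos: [466.6, -122.5, 14.5]
tcp_rot: [-180.0, 0.0, 20.2]
ft_force: [0.4, 0.1, -0.4]
finger_gap: 63.2
t 25.85 pos [ 466.6 -122.5   14.5] rot [-1.7998e+02  2.0000e-02  2.0220e+01] gap 63.2 F [ 0.4  0.1 -0.4]
shift cm [ 0.02  0.02 -0.03] rotvec [-0.  0.  0.]
top (array([257.7, 271.9]), array([376.2, 373.7]))
top (array([257.4, 267.2]), array([376.5, 370.2]))
```

View pics/w15c.png

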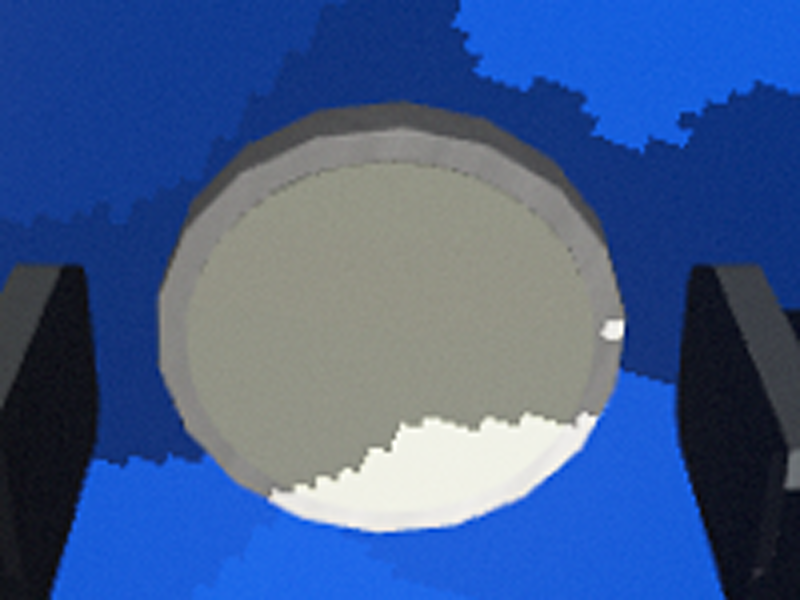

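```bash
python3 -m inch '[[[0.03,0.02,0],[0,0,0],0.66],[[0.03,0.02,0],[0,0,0],0.6],[[0.03,0.02,0],[0,0,0],0.5],[[0.03,0.02,0],[0,0,0],0.4],[[0.03,0.02,0],[0,0,0],0.4],[[0.03,0.02,0],[0,0,0],0.4],[[0.03,0.02,0],[0,0,0],0.4]]' 30
python3 -m inch '[[[0,0,-1],[0,0,0],0.4],[[0,0,-4],[0,0,0],0.4],[[0,0,-8],[0,0,0],0.4],[[0,0,-12],[0,0,0],0.4],[[0,0,-16],[0,0,0],0.4],[[0,0,-16],[0,0,0],0.4],[[0,0,-16],[0,0,0],0.4],[[0,0,-16],[0,0,0],0.4],[[0,0,-16],[0,0,0],0.4]]'
python3 - <<'E'
from h import *
s=telemetry.sense();go(531.8,201.9,180)
t=viewer.snapshot('wrist')[:,:,::-1];cv2.imwrite('pics/w16.png',t);crop(t,220,240,420,390,4,'pics/w16c.png')
for q in [(0,0),(2,0)]:
    print('top',circ((*q,3.6),25,s))
E
```

```text
time: 26.6
tool_pos: [467.3, -122.7, 15.2]
tcp_rot: [180.0, -0.0, 20.2]
ft_force: [-2.9, 1.2, 6.2]
finger_gap: 48.0
time: 27.5
tool_pos: [466.0, -122.2, 172.9]
tcp_rot: [-179.9, 0.1, 20.2]
ft_force: [0.2, -0.1, 0.1]
finger_gap: 47.7
t 27.5 pos [ 466.  -122.2  172.9] rot [-1.7988e+02  1.4000e-01  2.0210e+01] gap 47.7 F [ 0.2 -0.1  0.1]
shift cm [ 17.37 -28.14  -0.69] rotvec [-0.002  0.002  0.   ]
top (array([257.7, 271.8]), array([376.2, 373.5]))
top (array([257.4, 267.1]), array([376.5, 370.1]))
```

View pics/w16c.png

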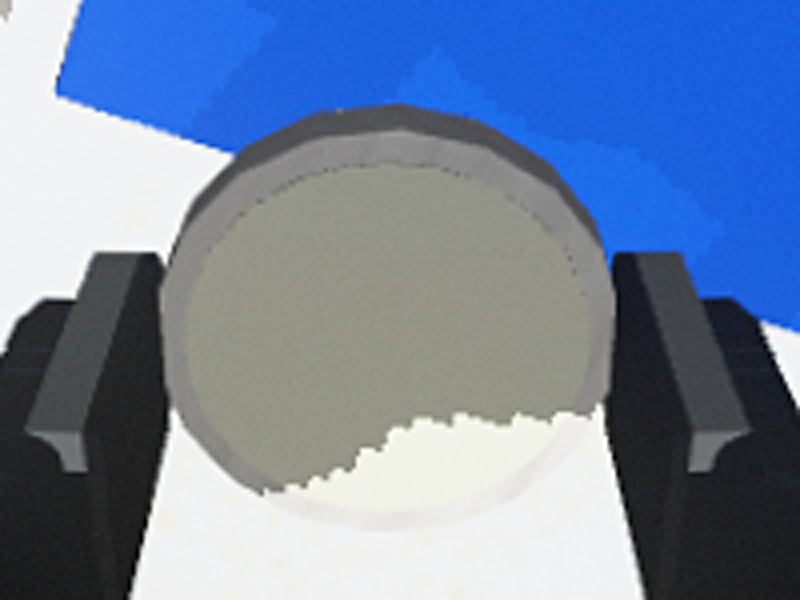

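```bash
python3 -m inch '[[[17.3,-28.1,-1],[0,0,0],0.4],[[17.3,-28.1,-1],[0,0,0],0.4],[[17.3,-28.1,-1],[0,0,0],0.4],[[17.3,-28.1,-1],[0,0,0],0.4],[[17.3,-28.1,-1],[0,0,0],0.4],[[17.3,-28.1,-1],[0,0,0],0.4],[[17.3,-28.1,-1],[0,0,0],0.4],[[17.3,-28.1,-1],[0,0,0],0.4],[[17.3,-28.1,1],[0,0,0],0.4],[[17.3,-28.1,4],[0,0,0],0.4],[[17.3,-28.1,4.5],[0,0,0],0.4],[[17.3,-28.1,4.5],[0,0,0],0.4],[[17.3,-28.1,4.5],[0,0,0],0.4],[[17.3,-28.1,4.5],[0,0,0],0.4],[[17.3,-28.1,4.5],[0,0,0],0.4],[[17.3,-28.1,4.5],[0,0,0],0.4],[[17.3,-28.1,4.5],[0,0,0],0.4]]'
python3 -c "
from h import *
go(531.7,201.8,112)"
```

```text
time: 29.25
tool_pos: [532.7, 200.9, 130.2]
tcp_rot: [180.0, -0.0, 20.2]
ft_force: [0.5, 0.1, -1.0]
finger_gap: 47.8
t 29.25 pos [532.7 200.9 130.2] rot [ 1.800e+02 -4.000e-02  2.021e+01] gap 47.8 F [ 0.5  0.1 -1. ]
shift cm [-0.06 -0.12  1.82] rotvec [ 0.    -0.001  0.   ]
```

```bash
python3 -m inch '[[[-0.06,-0.12,0.5],[0,0,0],0.4],[[-0.06,-0.12,1.0],[0,0,0],0.4],[[-0.06,-0.12,1.5],[0,0,0],0.4],[[-0.06,-0.12,1.7],[0,0,0],0.4],[[-0.06,-0.12,1.7],[0,0,0],0.4],[[-0.06,-0.12,1.7],[0,0,0],0.4],[[-0.06,-0.12,1.7],[0,0,0],0.4]]'
python3 -c "
from h import *
go(531.7,201.8,105)"
```

```text
time: 29.95
tool_pos: [531.7, 201.8, 113.0]
tcp_rot: [180.0, -0.0, 20.2]
ft_force: [-0.2, -0.3, -1.3]
finger_gap: 47.5
t 29.95 pos [531.7 201.8 113. ] rot [ 1.800e+02 -3.000e-02  2.021e+01] gap 47.5 F [-0.2 -0.3 -1.3]
shift cm [ 0.  -0.   0.8] rotvec [ 0. -0.  0.]
```

```bash
python3 -m inch '[[[0,0,0.2],[0,0,0],0.4],[[0,0,0.4],[0,0,0],0.4],[[0,0,0.6],[0,0,0],0.4],[[0,0,0.8],[0,0,0],0.4],[[0,0,1.0],[0,0,0],0.4],[[0,0,1.0],[0,0,0],0.4],[[0,0,1.0],[0,0,0],0.4]]'
python3 - <<'E'
from h import *
go(531.7,201.8,97.2)
t=viewer.snapshot('wrist')[:,:,::-1];crop(t,220,210,420,360,4,'pics/w17c.png')
E
```

```text
time: 30.65
tool_pos: [531.4, 201.7, 102.6]
tcp_rot: [-180.0, 0.0, 20.2]
ft_force: [0.4, 0.1, -0.5]
finger_gap: 47.8
t 30.65 pos [531.4 201.7 102.6] rot [-1.800e+02  1.000e-02  2.022e+01] gap 47.8 F [ 0.4  0.1 -0.5]
shift cm [0.03 0.01 0.54] rotvec [-0.  0.  0.]
```

View pics/w17c.png

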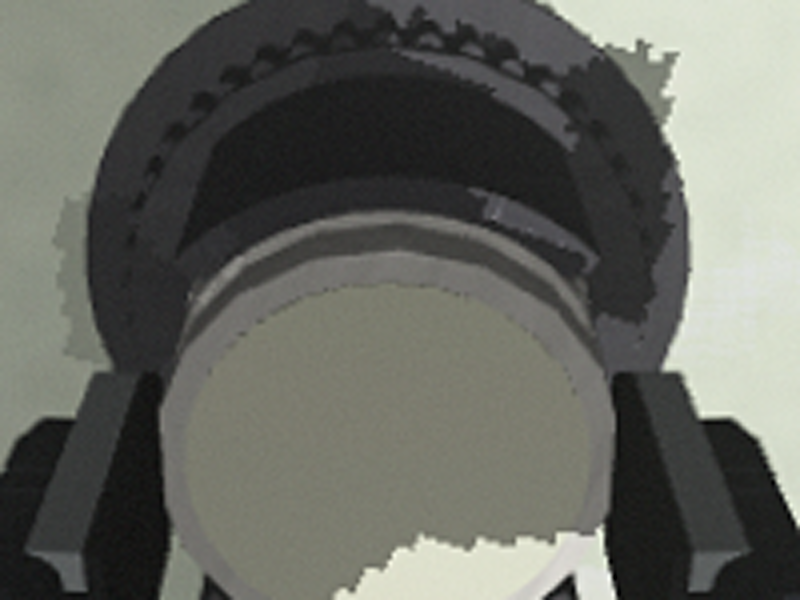

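The diffuser is inside the bevel and level. I'll lower it the last 5 mm.

```bash
python3 -m inch '[[[0.03,0,0.1],[0,0,0],0.4],[[0.03,0,0.2],[0,0,0],0.4],[[0.03,0,0.3],[0,0,0],0.4],[[0.03,0,0.4],[0,0,0],0.4],[[0.03,0,0.4],[0,0,0],0.4],[[0.03,0,0.4],[0,0,0],0.4]]'; python3 -m inch '[[[0,0,0.05],[0,0,0],0.4],[[0,0,0.1],[0,0,0],0.4],[[0,0,0.1],[0,0,0],0.4],[[0,0,0.1],[0,0,0],0.4]]'
```

```text
time: 31.3
tool_pos: [531.7, 201.8, 98.6]
tcp_rot: [-180.0, 0.0, 20.2]
ft_force: [-0.3, 0.1, 0.5]
finger_gap: 47.7
time: 31.7
tool_pos: [531.7, 201.9, 97.7]
tcp_rot: [180.0, 0.0, 20.2]
ft_force: [0.7, -0.3, -0.0]
finger_gap: 47.8
```

```bash
python3 -m inch '[[[0,0,0.05],[0,0,0],0.4],[[0,0,0.08],[0,0,0],0.4],[[0,0,0.08],[0,0,0],0.4]]';python3 -m inch '[[[0,0,0.03],[0,0,0],0.4],[[0,0,0.05],[0,0,0],0.4],[[0,0,0.05],[0,0,0],0.4]]'
```

```text
time: 32.0
tool_pos: [531.9, 201.9, 97.3]
tcp_rot: [180.0, -0.0, 20.2]
ft_force: [-1.0, -0.5, 3.3]
finger_gap: 48.3
time: 32.3
tool_pos: [531.9, 201.9, 97.2]
tcp_rot: [180.0, -0.0, 20.2]
ft_force: [-3.4, -0.7, 6.5]
finger_gap: 47.5
```

Contact came at the expected height of 97.2. I'll release and inspect.

```bash
python3 -m inch '[[[0,0,0],[0,0,0],0.62],[[0,0,0],[0,0,0],0.66],[[0,0,0],[0,0,0],0.68],[[0,0,0],[0,0,0],0.7],[[0,0,0],[0,0,0],0.7],[[0,0,-1],[0,0,0],0.7],[[0,0,-3],[0,0,0],0.74],[[0,0,-6],[0,0,0],0.74],[[-1.0,0,-9],[0,0,0],0.74],[[-1.0,0,-9],[0,0,0],0.74],[[-1.0,0,-9],[0,0,0],0.74],[[-1.0,0,-9],[0,0,0],0.74]]'
python3 - <<'E'
from h import *
s=telemetry.sense();go(531.9,201.9,180)
t=viewer.snapshot('wrist')[:,:,::-1];cv2.imwrite('pics/w18.png',t);crop(t,230,150,400,300,4,'pics/w18c.png')
t=viewer.snapshot('scene')[:,:,::-1];crop(t,140,150,520,310,2,'pics/s2.png')
q=(531.9,201.9)
for n,z,rad in [('rim bore',95,26.25),('rim out',95,30.75),('difftop',93,25)]:
    print(n,circ((*q,z),rad,s,tool=False))
E
```

```text
time: 33.5
tool_pos: [521.9, 198.3, 185.7]
tcp_rot: [-180.0, 0.1, 20.2]
ft_force: [-0.1, 0.8, -0.1]
finger_gap: 63.1
t 33.5 pos [521.9 198.3 185.7] rot [-1.7999e+02  6.0000e-02  2.0210e+01] gap 63.1 F [-0.1  0.8 -0.1]
shift cm [1.06 0.   0.57] rotvec [-0.     0.001  0.   ]
rim bore (array([275.1, 199.2]), array([358.6, 278.9]))
rim out (array([268. , 191.9]), array([365.6, 285.2]))
difftop (array([277.4, 200.6]), array([356.3, 276. ]))
```

View pics/w18c.png

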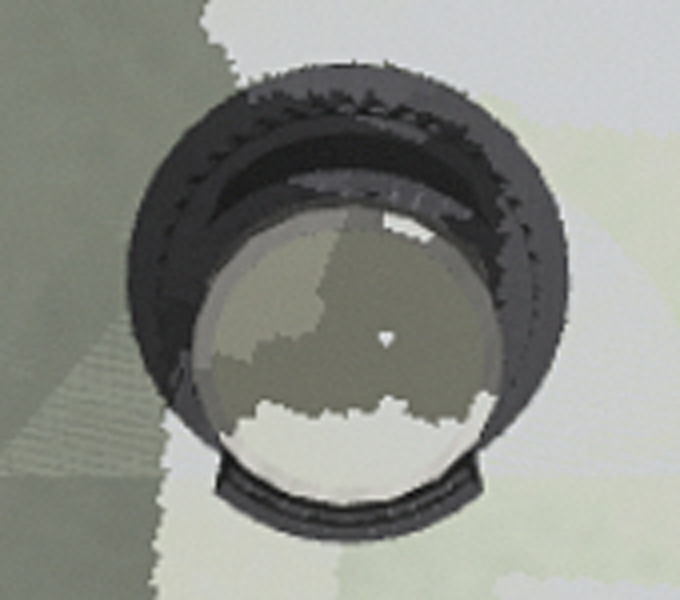

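View pics/s2.png

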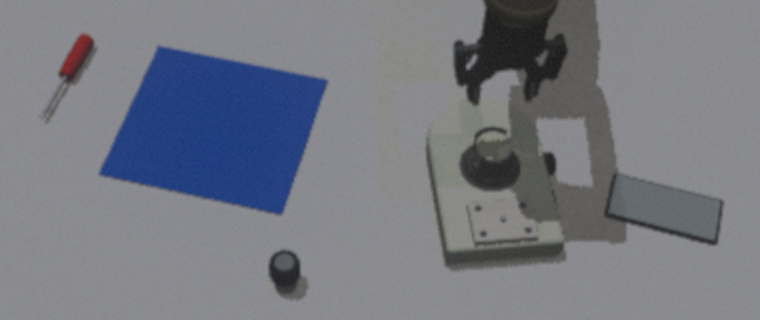

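The diffuser's outline matches its prediction to within 1 px, and the bystanders are where they were. I'll hand in.

```bash
python3 -c "
from h import *
print(r.hand_in())"
```

```text
the job is handed in; nothing more can be done
None
```

The field lens (dome up), the spacer ring and the diffuser are all seated in the collar in that order, and the job was handed in at about 33.6 s. No verdict is reported, so success rests on my own checks.

- **Seating:** I lowered each part under grip until it touched what was below, pressing 6–8 N. They stopped at tool heights of 72.6, 84.8 and 97.2 mm, where I had worked out they should. I released each one only then.
- **Final position:** In the wrist picture after each release, the part's outline fell within about 1.5 pixels (about 1 mm) of where a flat, fully seated and centred part should appear.
- **Bystanders:** In the last scene picture the eyepiece, screwdriver and phone looked to be where they started. I judged this by eye and did not measure it.
- **Robot:** It stands about 90 mm above the collar, touching nothing, with near-zero wrist force.
- **Disagreement:** The top and wrist cameras differed by about 2 mm on the lens position, within the stated calibration. I used the wrist camera for both picking and placing. No check failed.

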